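Pack the pipefitter's case

ROBOT

A 7-joint arm with a two-finger parallel gripper is mounted at the origin on a cart in front of the work surface, level with it; the furniture and walls round the work are solid. World frame = base frame: x ahead of the robot, y to its left, z up, the work surface at z = 0. Lengths are in m, angles in rad, forces in N, time in s.
With the tool pointing down it reaches from about 0.4 to 0.85 m from the base axis. Payload 4.5 kg.
Tool frame: the origin (TCP) lies between the finger pads; the fingertips stand 11 mm ahead of it and the grasp point (between the pads) lies 8 mm behind it (r.nose_length is the distance from the TCP to the fingertips, in m); z points along the fingers, y is the line along which they close (so a half turn about z gives the same grasp; the last joint's range is limited). The gripper opens to 88 mm and grips with 3 to 60 N. Pads are 18 mm wide; open, the fingers measure 123 mm over their backs; the gripper's body (75 mm by 187 mm) begins 45 mm behind the grasp point.
Start: joints at [-1.087, 0.689, -0.195, 1.565, 0.157, 0.902, -0.215], TCP at [0.272, 0.563, 0.25] pointing down, gripper open.
Joint ranges: [-3.01, 3.01], [-0.46, 2.08], [-1.47, 1.51], [0.13, 2.56], [-1, 4.14], [0.04, 2.09], [-2.66, 2.66]. Speed limits (rad/s): [2.57, 2.57, 3.14, 3.14, 3.14, 3.14, 3.14].

INTERFACE

Orientations are given as a unit quaternion [x, y, z, w].
In Python, from plant import get_state, snapshot, camera_model, r gives the robot as it stands.
- The arm moves only by the shell command python3 -m inch 'ROWS' [FORCE]. ROWS is text: rows parted by semicolons, each of 7 numbers parted by spaces: the opening, from -1 (shut) to 1 (fully open), then the shift along the tool's x, y, z in m, then the turn, a rotation vector about the tool's x, y, z in rad. A call has 1 to 20 rows; each row shifts and turns the commanded pose from where the row before left it, along the tool's axes as they then stand; what a row does not reach is not made up. A row lasts 1/12 s, in which the tool goes at most 41.7 mm and 7.16 degrees, less where a joint would pass 70% of its speed; a pose out of reach is approached as far as the arm can. A call is refused whole if a number of a shift passes 0.0417 or a number of a turn 0.125, either way. A call with a gripper value outside its range is refused whole. The fingers move at their own pace and stop on an object; FORCE is the grip in N (left out, the last holds). Time passes only in rows, so rows that do not move let the fingers close. It gives the time, the measured TCP pose, the force, the opening and the grip force at its end, in the units of the state.
- get_state(): the state, without advancing time (a new reading comes with each control period).
- snapshot(name): name is "side" or "top"; returns (picture, depth): 384x512x3 uint8, red, green, blue; 384x512 float32, m along the optical axis (not along the pixel's ray), 0 where there is no reading.
- camera_model(name): a dict with "intrinsics" (3x3 intrinsics, pixels), "dist" ([k1, k2, p1, p2, k3] as OpenCV has them; the pictures are not rectified), "view" (4x4, takes a point from world to camera coordinates). Camera axes: x right, y down, z forward; pixel columns grow to the right and rows downward; lengths in m; the calibration is good to about 2 mm. A picture is of the moment at which its call begins. camera_model takes no time and is no camera call.
- r.finish_job(): hands the job in; it is judged then, once.
The state is a dict: "clock": time; "q": joint angles; "qd": joint speeds; "joint_torque": joint torques, N m; "tool_pos": TCP position; "eef_rot": TCP orientation; "contact_force": force on the tool from outside, world axes, zero at the start; "moment": the same for the moment, N m; "opening": opening from 0.0 (shut) to 1.0 (fully open); "finger_force": force on a finger pad.
Only numpy, scipy, OpenCV 4.12 (cv2) and the standard library are available. Lean on these libraries where they do the work, as an engineer would, in place of code of your own. Each camera call takes 0.05 s, during which the arm holds its last target. There are 200 camera calls.

TASK

Pack the pipefitter's steel case for issue: lay both pipe elbows in the bottom of the case, one in each bay, then set the empty lift-out tray down level on its ledges over them, and once it is in, stand the thread-sealant bottle (the shorter bottle) in the round holder of the tray and the tape measure upright in the wide lane at the other end. The pipe tee and the taller oil bottle are not part of the kit: leave them where they stand.

Things in the scene. Friction and masses are not known exactly. Their poses are not given: they have to be found in the camera images.
- case: Open red steel case, fixed, in mm: 128 (x) x 226 (y), rim 64 high, walls 2, floor 3 mm. Origin: centre of underside, z up. A divider at y = 0 (top 45 up) parts it into two bays; a 21 mm wide ledge crosses each y end, top 45 up. Between ledge and divider a bay is open 124 (x) x 89 (y), centred at x 0, y +-45. The tray rests on ledges and divider; inside the rim it is 124 x 222.
- tray_grip (a point): Loose aluminium tray, mm: 110 (x) x 206 (y), 32 high, floor 2, 0.45 kg. Point: centre of its handle's black bar, 62 above the underside; bar along x, 86 long, 14 thick. From this point: bottle ring (inside diameter 66, top 34 above underside) at x 0, y -52; wide lane 72 (x) x 100 (y) centred x -17, y +52, narrow lane at +x stays empty. Fits the case with 7 mm (x), 8 mm (y) each side, either way round.
- pipe_elbow_center (a point): Grey galvanised 90-degree pipe elbow lying flat, loose, 64 x 64 x 33 high, 0.17 kg. Point: centre of that box, half-way up. One leg lies along y (x -30 to -2, y -30 to 32), the other along x (y -30 to -2, x -2 to 32); each leg 28 wide. Grasp across a leg or across the whole 62 mm.
- pipe_elbow_b_center (a point): Brass 90-degree pipe elbow lying flat, loose, the same shape, size, axes and centre point as the galvanised elbow.
- pipe_tee_center (a point): Grey galvanised pipe tee (three openings) lying flat, loose, 68 (x) x 96 (y) x 39 high. This point: its centre, half-way up. Not part of the kit.
- thread_bottle_center (a point): Small round thread-sealant bottle standing upright, loose, 0.11 kg, 146 high: body 48 in diameter up to 100 mm, neck 24 in diameter up to 117, then an 11 mm nozzle. Point: on its axis (z up), 73 mm above its underside.
- oil_bottle_center (a point): Taller oil bottle with a long nozzle standing upright, loose, 58 in diameter, 199 high. This point: on its axis, 99.5 mm above its underside. Not part of the kit.
- tape_measure_center (a point): Tape measure standing on its edge, loose, 36 thick (x), 81 long (y), 71 high. This point: its centre, half-way up. Take it across its thickness (x).
There are look-alikes about, which are no part of the job. What is shaped like the part that bears tape_measure_center but pink or turquoise is not meant.

How it is judged:
On the way, in this order (a step that is already met when the one before it is completed fails the run):
1. both elbows lie in the bottom of the case, one in each bay (((y of pipe_elbow_center in the frame of case between 0.015 and 0.085 m and x of pipe_elbow_center in the frame of case between -0.045 and 0.045 m and z of pipe_elbow_center in the frame of case between 0.012 and 0.028 m and y of pipe_elbow_b_center in the frame of case between -0.085 and -0.015 m and x of pipe_elbow_b_center in the frame of case between -0.045 and 0.045 m and z of pipe_elbow_b_center in the frame of case between 0.012 and 0.028 m) or (y of pipe_elbow_center in the frame of case between -0.085 and -0.015 m and x of pipe_elbow_center in the frame of case between -0.045 and 0.045 m and z of pipe_elbow_center in the frame of case between 0.012 and 0.028 m and y of pipe_elbow_b_center in the frame of case between 0.015 and 0.085 m and x of pipe_elbow_b_center in the frame of case between -0.045 and 0.045 m and z of pipe_elbow_b_center in the frame of case between 0.012 and 0.028 m))), for 0.2 s.
2. the tray sits level on the ledges of the case, over the elbows (((y of pipe_elbow_center in the frame of case between 0.015 and 0.085 m and x of pipe_elbow_center in the frame of case between -0.045 and 0.045 m and z of pipe_elbow_center in the frame of case between 0.012 and 0.028 m and y of pipe_elbow_b_center in the frame of case between -0.085 and -0.015 m and x of pipe_elbow_b_center in the frame of case between -0.045 and 0.045 m and z of pipe_elbow_b_center in the frame of case between 0.012 and 0.028 m) or (y of pipe_elbow_center in the frame of case between -0.085 and -0.015 m and x of pipe_elbow_center in the frame of case between -0.045 and 0.045 m and z of pipe_elbow_center in the frame of case between 0.012 and 0.028 m and y of pipe_elbow_b_center in the frame of case between 0.015 and 0.085 m and x of pipe_elbow_b_center in the frame of case between -0.045 and 0.045 m and z of pipe_elbow_b_center in the frame of case between 0.012 and 0.028 m)) and z of tray_grip in the frame of case between 0.104 and 0.1105 m and x of tray_grip in the frame of case between -0.012 and 0.012 m and y of tray_grip in the frame of case between -0.013 and 0.013 m and angle between tray_grip's own z axis and vertical below 0.035 rad and angle between the y axis of tray_grip and the y axis of case, either way round below 0.12 rad), for 0.2 s.
3. the thread-sealant bottle stands in the ring and the tape measure in the wide lane of the seated tray (all of step 2 and x of thread_bottle_center in the frame of tray_grip between -0.015 and 0.015 m and y of thread_bottle_center in the frame of tray_grip between -0.067 and -0.037 m and z of thread_bottle_center in the frame of tray_grip between 0.006 and 0.02 m and angle between thread_bottle_center's own z axis and vertical below 0.12 rad and x of tape_measure_center in the frame of tray_grip between -0.038 and 0.004 m and y of tape_measure_center in the frame of tray_grip between 0.038 and 0.066 m and z of tape_measure_center in the frame of tray_grip between -0.031 and -0.017 m and angle between tape_measure_center's own z axis and vertical below 0.15 rad), for 0.2 s.
At the end, for the whole second after the job is handed in: One elbow flat on the floor of each bay; the tray level on its ledges (within 3.5 mm, 2 degrees); the sealant bottle upright on the tray floor inside the ring, the tape measure upright in the wide lane; tee and oil bottle within 30 mm of their start; all released and at rest (all of step 3 and distance of each of pipe_tee_center, oil_bottle_center from where it was at the start of the episode below 0.03 m); the robot touches nothing.
It fails at once if the pipe tee was moved by more than 30 mm (distance of pipe_tee_center from where it was at the start of the episode above 0.03 m).
It fails at once if the oil bottle was moved by more than 30 mm or knocked over (distance of oil_bottle_center from where it was at the start of the episode above 0.03 m or angle between oil_bottle_center's own z axis and vertical above 0.5 rad).
It also fails if it takes over 136 s, if anything falls off the work surface, if the arm or the gripper's body presses on something with over 40 N, if the wrist force passes 120 N, or if a joint passes its speed limit or range.

## Working session

There is one attempt and no reset: what is moved stays moved. The work goes in short steps, Python scripts to look and compute and a shell command to move; the robot and the scene stay as the last step left them, time stands still between calls to the robot, and variables do not carry over. Pictures are saved under pics/ and viewed, at most 14 in all, crops included, and the job is handed in when it is done.

```bash
ls; mkdir -p pics
cat > h.py <<'E'
import numpy as np, cv2
from plant import get_state, snapshot, camera_model, r
from scipy.spatial.transform import Rotation as R
def shot(n):
    im,d=snapshot(n); np.savez(f'{n}.npz',im=im,d=d); return im,d
def load(n):
    z=np.load(f'{n}.npz'); return z['im'],z['d']
def cloud(n,d):
    m=camera_model(n);K=np.array(m['intrinsics'],float);h,w=d.shape
    u,v=np.meshgrid(np.arange(w),np.arange(h))
    p=cv2.undistortPoints(np.stack([u,v],-1).reshape(-1,1,2).astype(float),K,np.array(m['dist'],float)).reshape(h,w,2)
    c=np.dstack([p*d[...,None],d]); T=np.linalg.inv(np.array(m['view']))
    return c@T[:3,:3].T+T[:3,3]
def save(im,f,box=None,s=1):
    if box: im=im[box[1]:box[3],box[0]:box[2]]
    cv2.imwrite('pics/'+f,cv2.resize(im[...,::-1],None,fx=s,fy=s,interpolation=cv2.INTER_CUBIC))
def st():
    s=get_state();print(s['clock'],np.round(s['tool_pos'],4),np.round(R.from_quat(s['eef_rot']).as_matrix(),3).tolist(),s['opening'])
E
python3 - <<'E'
from h import *
for n in('top','side'):
    im,d=shot(n); save(im,n+'1.png',s=1.5)
    print(n,np.linalg.inv(np.array(camera_model(n)['view'])).round(3).tolist())
st();print(r.nose_length)
E
```

```text
pics
top [[0.025, -0.989, 0.145, 0.392], [-1.0, -0.024, 0.012, -0.057], [-0.009, -0.145, -0.989, 1.249], [0.0, 0.0, 0.0, 1.0]]
side [[-0.996, -0.064, 0.056, 0.491], [-0.084, 0.642, -0.762, 1.184], [0.013, -0.764, -0.645, 1.148], [0.0, 0.0, 0.0, 1.0]]
0.1 [0.2716 0.5623 0.249 ] [[-0.901, 0.435, -0.001], [0.435, 0.901, -0.002], [-0.0, -0.002, -1.0]] 1.0013327250179362
0.011
```

View pics/top1.png

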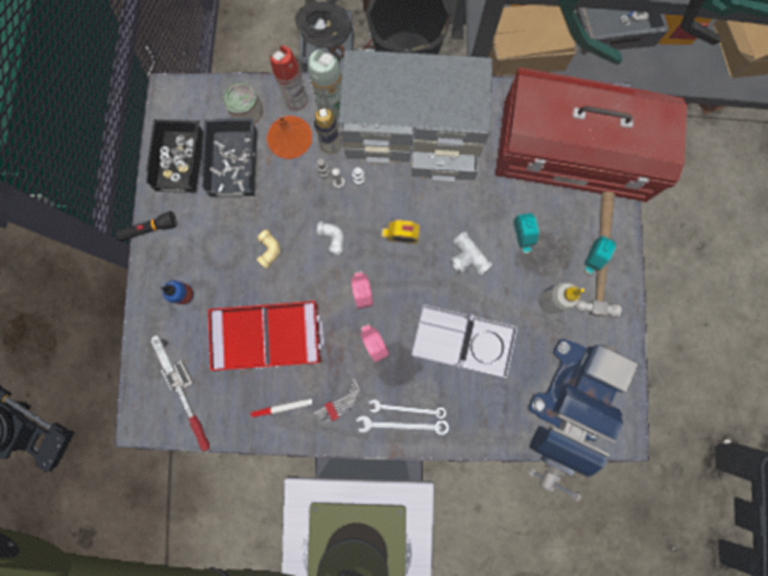

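View pics/side1.png

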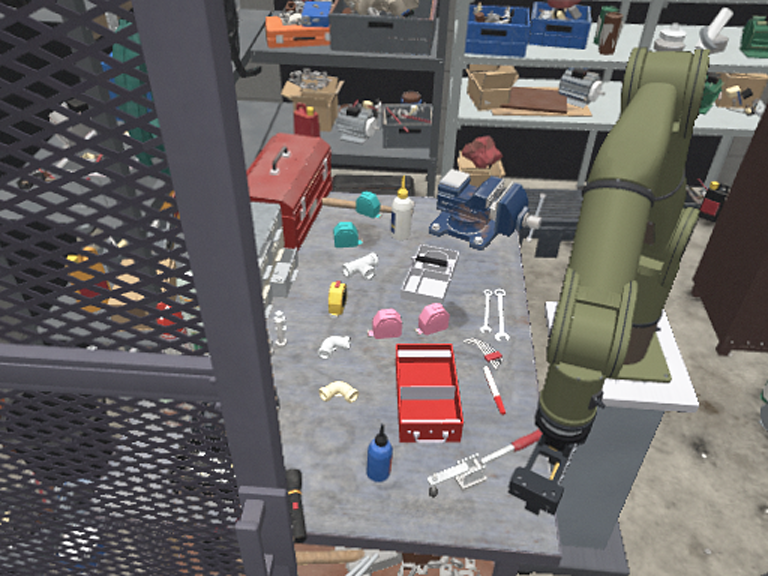

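The top picture (768×576 scale) shows the case at (265,336), the tray at (465,340), the brass elbow at (267,248), the grey elbow at (330,237), the yellow tape at (402,230) and the tee at (470,254). Pink tapes are at (361,290) and (373,342), turquoise ones at (527,232) and (600,253). There are two bottles, blue at (177,292) and white at (565,295), so I need their heights.

Run:
```python
from h import *
C={}
for n in('top','side'):
    im,d=load(n); C[n]=cloud(n,d)
P=C['top']; im,d=load('top')
# label table objects
B={'blue':(95,170,140,215),'white':(355,175,400,215),'tray':(270,195,350,255),'case':(133,195,220,252),'brass':(165,148,192,182),'grey':(205,143,235,175),'yellow':(250,140,285,168),'tee':(295,148,332,188)}
for k,(a,b,c,e) in B.items():
    p=P[b:e,a:c].reshape(-1,3); q=p[(p[:,2]>.008)&(p[:,2]<.4)]
    r_=cv2.minAreaRect((q[:,:2]*1000).astype(np.float32))
    print(k,'table z',np.round(np.percentile(p[:,2],5),4),'zmax',np.sort(q[:,2])[-3:].round(3),'rect',np.round(r_[0],1),np.round(r_[1],1),round(r_[2],1))
for k,(a,b,c,e) in {'blue':(240,280,265,325),'white':(255,115,280,162)}.items():
    p=C['side'][b:e,a:c].reshape(-1,3);q=p[(p[:,2]>.01)&(p[:,2]<.4)];print('side',k,np.sort(q[:,2])[-5:].round(3),np.median(q,0).round(3))
t=[im[y0:y1,x0:x1] for x0,y0,x1,y1 in [(160,140,290,180),(265,190,395,230)]]
S=np.vstack([cv2.resize(x,(780,240),interpolation=cv2.INTER_CUBIC) for x in t]);save(S,'crop1.png')
```

```text
blue table z -0.0036 zmax [0.144 0.145 0.148] rect [521.7 363.8] [112.8  47.9] 65.8
white table z -0.0028 zmax [0.198 0.198 0.199] rect [ 573.6 -450.3] [136.4 117.1] 88.6
tray table z -0.0025 zmax [0.074 0.074 0.076] rect [ 474.  -222.6] [209.  156.1] 78.1
case table z -0.0021 zmax [0.071 0.073 0.074] rect [451.5 208.7] [138.7 281.6] 8.5
brass table z -0.0036 zmax [0.038 0.038 0.039] rect [643.  217.4] [64.4 62.8] 46.8
grey table z -0.0035 zmax [0.036 0.037 0.037] rect [670.  78.] [70.9 55.2] 1.7
yellow table z -0.0031 zmax [0.073 0.074 0.075] rect [685.6 -74.5] [80.6 38. ] 85.3
tee table z -0.003 zmax [0.044 0.044 0.045] rect [ 636.3 -226.3] [96.7 75.6] 40.3
side blue [0.139 0.141 0.145 0.145 0.145] [0.539 0.417 0.073]
side white [0.185 0.187 0.189 0.19  0.198] [ 0.547 -0.397  0.081]
```

Run:
```python
from h import *
im,d=load('top')
S=np.hstack([cv2.resize(x,None,fx=5,fy=5,interpolation=cv2.INTER_CUBIC) for x in [im[140:190,160:240],im[140:190,245:325]]])
S2=np.hstack([cv2.resize(x,None,fx=5,fy=5,interpolation=cv2.INTER_CUBIC) for x in [im[195:255,135:215],im[200:260,270:350]]])
save(np.vstack([S,S2]),'crop2.png')
```

```text
(no output)
```

View pics/crop2.png

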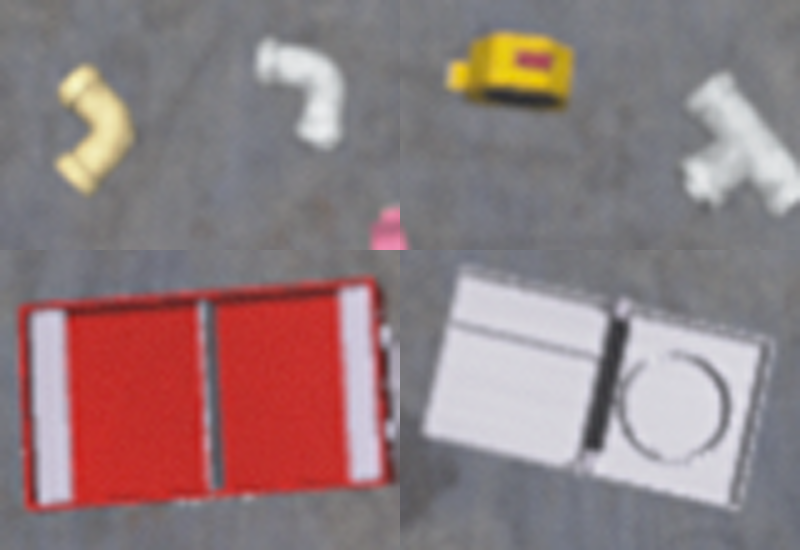

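```bash
cat > m.py <<'E'
from h import *
from scipy.spatial import cKDTree
from scipy.optimize import minimize
def box(x0,x1,y0,y1,s=2): 
    X,Y=np.meshgrid(np.arange(x0,x1+.1,s),np.arange(y0,y1+.1,s)); return np.c_[X.ravel(),Y.ravel()]
L=np.vstack([box(-30,-2,-30,32),box(-2,32,-30,-2)])
def ring(a,b): 
    t=np.linspace(-1,1,80); return np.vstack([np.c_[t*a,t*0+b],np.c_[t*a,t*0-b],np.c_[t*0+a,t*b],np.c_[t*0-a,t*b]])
def fit(q,T,yaws,cap=8):
    k=cKDTree(q)
    def cost(p,):
        c,s=np.cos(p[2]),np.sin(p[2]); W=T@np.array([[c,s],[-s,c]])+p[:2]
        return np.mean(np.minimum(k.query(W)[0],cap)**2)+np.mean(np.minimum(cKDTree(W).query(q)[0],cap)**2)
    m=(q.max(0)+q.min(0))/2; best=None
    for y in yaws:
        r_=minimize(cost,[*m,y],method='Nelder-Mead',options=dict(initial_simplex=[[*m,y],[m[0]+8,m[1],y],[m[0],m[1]+8,y],[*m,y+.2]]))
        if best is None or r_.fun<best.fun: best=r_
    x=best.x; print('  x %.1f y %.1f yaw %.3f (%.1f deg) cost %.2f'%(*x,x[2],np.degrees(x[2]),best.fun)); return x
def pts(P,b,zlo,zhi): 
    q=P[b[1]:b[3],b[0]:b[2]].reshape(-1,3); q=q[(q[:,2]>zlo)&(q[:,2]<zhi)]; return q[:,:2]*1000
def pix(n,u,v,z):
    m=camera_model(n);K=np.array(m['intrinsics'],float)
    p=cv2.undistortPoints(np.array([[[u,v]]],float),K,np.array(m['dist'],float)).ravel(); T=np.linalg.inv(np.array(m['view']))
    d=T[:3,:3]@[*p,1]; return T[:3,3]+d*(z-T[2,3])/d[2]
E
python3 - <<'E'
from m import *
im,d=load('top'); P=cloud('top',d); Y=np.arange(0,6.3,.52)
for k,b in {'brass':(165,148,192,182),'grey':(205,143,235,175)}.items(): print(k); fit(pts(P,b,.010,.06),L,Y)
print('tape'); fit(pts(P,(250,140,285,168),.050,.09),box(-18,18,-40,40),[-.1+1.57,.1])
print('case'); fit(pts(P,(133,195,220,252),.055,.09),ring(63,112),[-.1,.1,.2],6)
print('tray'); fit(pts(P,(270,195,350,255),.022,.045),ring(55,103),[-.25,-.1,0],6)
print('bar',pix('top',311.2,227.2,.062),pix('top',314,214,.062)-pix('top',309,240,.062))
print('div',pix('top',177.2,224.2,.045),pix('top',176,205.4,.045)-pix('top',178.4,243,.045))
q=P[170:215,95:140].reshape(-1,3);
for a,b in((.02,.1),(.085,.108),(.12,.2)): s=q[(q[:,2]>a)&(q[:,2]<b)];print('blue',a,len(s),((s.max(0)+s.min(0))/2).round(4),np.median(s,0).round(4))
S=cloud('side',load('side')[1])[280:325,240:265].reshape(-1,3)
for a,b in((.02,.1),(.12,.2)): s=S[(S[:,2]>a)&(S[:,2]<b)&(S[:,0]<.6)];print('side blue',len(s),((s.max(0)+s.min(0))/2).round(4))
E
```

```text
brassTraceback (most recent call last):
  File "<stdin>", line 3, in <module>
  File "m.py", line 18, in fit
    x=best.x; print('  x %.1f y %.1f yaw %.3f (%.1f deg) cost %.2f'%(*x,x[2],np.degrees(x[2]),best.fun)); return x
                    ~~~~~~~~~~~~~~~~~~~~~~~~~~~~~~~~~~~~~~~~~~~~~~~^~~~~~~~~~~~~~~~~~~~~~~~~~~~~~~~~~~~
TypeError: not all arguments converted during string formatting
```

```bash
sed -i "s/(\*x,x\[2\],np/(*x,np/" m.py
python3 - <<'E'
from m import *
im,d=load('top'); P=cloud('top',d); Y=np.arange(0,6.3,.52)
for k,b in {'brass':(165,148,192,182),'grey':(205,143,235,175)}.items(): print(k); fit(pts(P,b,.010,.06),L,Y)
print('tape'); fit(pts(P,(250,140,285,168),.050,.09),box(-18,18,-40,40),[-.1+1.57,.1])
print('case'); fit(pts(P,(133,195,220,252),.055,.09),ring(63,112),[-.1,.1,.2],6)
print('tray'); fit(pts(P,(270,195,350,255),.022,.045),ring(55,103),[-.25,-.1,0],6)
print('bar',pix('top',311.2,227.2,.062),pix('top',314,214,.062)-pix('top',309,240,.062))
print('div',pix('top',177.2,224.2,.045),pix('top',176,205.4,.045)-pix('top',178.4,243,.045))
q=P[170:215,95:140].reshape(-1,3);
for a,b in((.02,.1),(.085,.108),(.12,.2)): s=q[(q[:,2]>a)&(q[:,2]<b)];print('blue',a,len(s),((s.max(0)+s.min(0))/2).round(4),np.median(s,0).round(4))
S=cloud('side',load('side')[1])[280:325,240:265].reshape(-1,3)
for a,b in((.02,.1),(.12,.2)): s=S[(S[:,2]>a)&(S[:,2]<b)&(S[:,0]<.6)];print('side blue',len(s),((s.max(0)+s.min(0))/2).round(4))
E
```

```text
brass
  x 642.2 y 218.8 yaw 0.836 (47.9 deg) cost 5.31
grey
  x 670.1 y 77.7 yaw 1.442 (82.6 deg) cost 5.52
tape
  x 683.7 y -83.5 yaw -0.101 (-5.8 deg) cost 15.11
case
  x 451.3 y 206.2 yaw 0.108 (6.2 deg) cost 4.19
tray
  x 452.6 y -217.1 yaw -0.216 (-12.4 deg) cost 16.73
bar [ 0.44993769 -0.21973119  0.062     ] [ 0.08114907 -0.01501723  0.        ]
div [0.44935028 0.20259658 0.045     ] [0.11905147 0.01375673 0.        ]
blue 0.02 197 [0.5187 0.3722 0.0599] [0.5318 0.3859 0.0787]
blue 0.085 77 [0.5371 0.3986 0.0963] [0.5349 0.3904 0.0895]
blue 0.12 13 [0.537  0.3975 0.1342] [0.5354 0.397  0.136 ]
side blue 348 [0.5407 0.4078 0.0598]
side blue 16 [0.5389 0.4011 0.133 ]
```

```bash
cat > p.py <<'E'
import sys
from h import *
# p.py x y z [closing angle deg]: z is TCP; prints total tool shift in current frame, and turn about tool z (applied after)
s=get_state(); M=R.from_quat(s['eef_rot']).as_matrix(); a=[float(v) for v in sys.argv[1:]]
d=M.T@(np.array(a[:3])-s['tool_pos']); n=int(np.ceil(np.abs(d).max()/.04)); 
print('clock',s['clock'],'pos',np.round(s['tool_pos'],4),'q7',round(s['q'][6],2),'F',np.round(s['contact_force'],1))
print('shift',d.round(4),'rows',n,'per row',(d/n).round(4))
yaw=np.degrees(np.arctan2(M[1,1],M[0,1])); print('yaw',round(yaw,1),'tilt',np.round(M[:2,2],4))
if len(a)>3:
    t=(a[3]-yaw+90)%180-90; w=-np.radians(t); k=int(np.ceil(abs(w)/.12)); print('turn tool z',round(w,3),'rows',k,'each',round(w/max(k,1),4))
E
python3 p.py .6226 .215 .12 47.9
```

```text
clock 0.1 pos [0.2716 0.5623 0.249 ] q7 -0.22 F [-0.4  0.8  0. ]
shift [-0.4671 -0.16    0.1293] rows 12 per row [-0.0389 -0.0133  0.0108]
yaw 64.2 tilt [-0.0006 -0.0015]
turn tool z 0.285 rows 3 each 0.095
```

```bash
python3 -m inch '0.4 -0.0389 -0.0133 0 0 0 0;0.4 -0.0389 -0.0133 0 0 0 0;0.4 -0.0389 -0.0133 0 0 0 0;0.4 -0.0389 -0.0133 0 0 0 0;0.4 -0.0389 -0.0133 0 0 0 0;0.4 -0.0389 -0.0133 0 0 0 0;0.4 -0.0389 -0.0133 0.02 0 0 0;0.4 -0.0389 -0.0133 0.02 0 0 0;0.4 -0.0389 -0.0133 0.02 0 0 0;0.4 -0.0389 -0.0133 0.02 0 0 0;0.4 -0.0389 -0.0133 0.02 0 0 0;0.4 -0.0389 -0.0133 0.02 0 0 0;0.4 0 0 0 0 0 0.095;0.4 0 0 0 0 0 0.095;0.4 0 0 0 0 0 0.095;0.4 0 0 0 0 0 0;0.4 0 0 0 0 0 0'; python3 p.py .6226 .215 .0165 47.9
python3 - <<'E'
from h import *
im,d=shot('top'); save(im,'t2.png',(150,120,250,195),6)
E
```

```text
clock: 1.52
tool_pos: [0.6068, 0.2316, 0.14]
eef_rot: [0.358, 0.934, -0.0, -0.0]
contact_force: [0.7, -1.0, 0.4]
opening: 0.698
finger_force: 0.0
clock 1.5167 pos [0.6068 0.2316 0.14  ] q7 0.26 F [ 0.7 -1.   0.4]
shift [-0.0228 -0.0017  0.1235] rows 4 per row [-0.0057 -0.0004  0.0309]
yaw 48.1 tilt [-0.0006 -0.0005]
turn tool z 0.003 rows 1 each 0.003
```

View pics/t2.png

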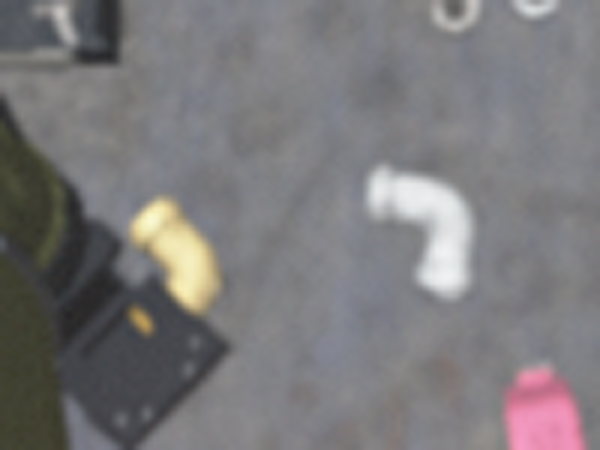

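The picture shows the gripper over the brass elbow's lower-left leg, as planned. The grey elbow at about (430,230) is clear of it.

```bash
python3 -m inch '0.4 -0.0228 -0.0017 0.01 0 0 0;0.4 0 0 0.03 0 0 0;0.4 0 0 0.03 0 0 0;0.4 0 0 0.03 0 0 0;0.4 0 0 0.0235 0 0 0;0.4 0 0 0 0 0 0;0.4 0 0 0 0 0 0;-1 0 0 0 0 0 0;-1 0 0 0 0 0 0;-1 0 0 0 0 0 0;-1 0 0 0 0 0 0;-1 0 0 0 0 0 0;-1 0 0 0 0 0 0' 30;  python3 p.py .6226 .215 .17 6
```

```text
clock: 2.65
tool_pos: [0.6232, 0.2152, 0.0174]
eef_rot: [0.359, 0.933, 0.0, 0.0]
contact_force: [-0.8, -0.2, 2.3]
opening: 0.312
finger_force: 30.0
clock 2.65 pos [0.6232 0.2152 0.0174] q7 0.26 F [-0.8 -0.2  2.3]
shift [ 0.0003 -0.0004 -0.1526] rows 4 per row [ 0.0001 -0.0001 -0.0382]
yaw 47.9 tilt [0.0008 0.0005]
turn tool z 0.731 rows 7 each 0.1045
```

```bash
python3 -m inch '-1 0 0 -0.0382 0 0 0;-1 0 0 -0.0382 0 0 0;-1 0 0 -0.0382 0 0 0;-1 0 0 -0.0382 0 0 0;-1 0 0 0 0 0 0.1045;-1 0 0 0 0 0 0.1045;-1 0 0 0 0 0 0.1045;-1 0 0 0 0 0 0.1045;-1 0 0 0 0 0 0.1045;-1 0 0 0 0 0 0.1045;-1 0 0 0 0 0 0.1045;-1 0 0 0 0 0 0;-1 0 0 0 0 0 0';  python3 p.py .4332 .260 .12 6.2
```

```text
clock: 3.73
tool_pos: [0.6225, 0.215, 0.1693]
eef_rot: [0.668, 0.744, -0.0, -0.0]
contact_force: [-0.8, -0.9, -1.7]
opening: 0.31
finger_force: 30.0
clock 3.7333 pos [0.6225 0.215  0.1693] q7 -0.25 F [-0.8 -0.9 -1.7]
shift [ 0.0651 -0.1833  0.0495] rows 5 per row [ 0.013  -0.0367  0.0099]
yaw 6.2 tilt [-0.0008 -0.0005]
turn tool z -0.001 rows 1 each -0.0005
```

```bash
python3 -m inch '-1 0.013 -0.0367 0 0 0 0;-1 0.013 -0.0367 0 0 0 0;-1 0.013 -0.0367 0 0 0 0;-1 0.013 -0.0367 0 0 0 0;-1 0.013 -0.0367 0.025 0 0 0;-1 0 0 0.025 0 0 0;-1 0 0 0 0 0 0;-1 0 0 0 0 0 0';  python3 p.py .4332 .260 .022 6.2
python3 - <<'E'
from h import *
im,d=shot('side'); save(im,'s2.png',(240,200,340,320),5)
E
```

```text
clock: 4.4
tool_pos: [0.4376, 0.2594, 0.1219]
eef_rot: [0.669, 0.744, -0.001, -0.0]
contact_force: [0.8, -0.1, -1.9]
opening: 0.311
finger_force: 30.0
clock 4.4 pos [0.4376 0.2594 0.1219] q7 -0.43 F [ 0.8 -0.1 -1.9]
shift [ 0.0011 -0.0043  0.0999] rows 3 per row [ 0.0004 -0.0014  0.0333]
yaw 6.1 tilt [-0.0008 -0.0007]
turn tool z -0.002 rows 1 each -0.0018
```

View pics/s2.png

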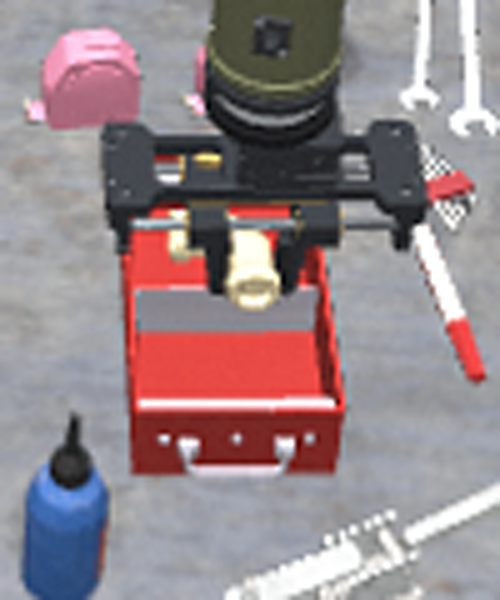

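The elbow hangs level above the left bay, clear of the rim, with the case walls visible on both sides.

```bash
python3 -m inch '-1 0.001 -0.004 0.025 0 0 0;-1 0 0 0.025 0 0 0;-1 0 0 0.025 0 0 0;-1 0 0 0.015 0 0 0;-1 0 0 0.01 0 0 0;-1 0 0 0 0 0 0;-1 0 0 0 0 0 0;0 0 0 0 0 0 0;0 0 0 0 0 0 0;0 0 0 0 0 0 0;0 0 0 0 0 0 0';  python3 p.py .4332 .260 .17 75
```

```text
clock: 5.37
tool_pos: [0.4338, 0.2605, 0.0229]
eef_rot: [0.669, 0.743, 0.001, 0.0]
contact_force: [-0.5, 0.0, 0.3]
opening: 0.503
finger_force: 0.0
clock 5.3667 pos [0.4338 0.2605 0.0229] q7 -0.43 F [-0.5  0.   0.3]
shift [-0.0003 -0.0005 -0.1471] rows 4 per row [-0.0001 -0.0001 -0.0368]
yaw 6.0 tilt [0.0013 0.0009]
turn tool z -1.204 rows 11 each -0.1095
```

```bash
python3 -m inch '0.4 0 0 -0.0368 0 0 0;0.4 0 0 -0.0368 0 0 0;0.4 0 0 -0.0368 0 0 0;0.4 0 0 -0.0368 0 0 0;0.4 0 0 0 0 0 0.117;0.4 0 0 0 0 0 0.117;0.4 0 0 0 0 0 0';  python3 p.py .6875 .0875 .12 -7.4
```

```text
clock: 5.95
tool_pos: [0.4335, 0.2605, 0.1705]
eef_rot: [0.752, 0.659, 0.001, 0.0]
contact_force: [-0.3, 0.6, -0.0]
opening: 0.699
finger_force: 0.0
clock 5.95 pos [0.4335 0.2605 0.1705] q7 -0.59 F [-0.3  0.6 -0. ]
shift [-0.1381  0.2745  0.0508] rows 7 per row [-0.0197  0.0392  0.0073]
yaw -7.6 tilt [0.0018 0.0011]
turn tool z -0.003 rows 1 each -0.0031
```

```bash
python3 -m inch '0.4 -0.0197 0.0392 0 0 0 0;0.4 -0.0197 0.0392 0 0 0 0;0.4 -0.0197 0.0392 0 0 0 0;0.4 -0.0197 0.0392 0 0 0 0;0.4 -0.0197 0.0392 0.01 0 0 0;0.4 -0.0197 0.0392 0.02 0 0 0;0.4 -0.0197 0.0392 0.02 0 0 0;0.4 0 0 0 0 0 0;0.4 0 0 0 0 0 0';  python3 p.py .6875 .0875 .0165 -7.4
python3 - <<'E'
from h import *
im,d=shot('top'); save(im,'t3.png',(135,130,245,255),4.5)
E
```

```text
clock: 6.7
tool_pos: [0.6677, 0.0983, 0.1232]
eef_rot: [0.752, 0.659, -0.002, -0.0]
contact_force: [-0.6, 0.5, -0.4]
opening: 0.701
finger_force: 0.0
clock 6.7 pos [0.6677 0.0983 0.1232] q7 -0.26 F [-0.6  0.5 -0.4]
shift [-0.0078  0.0213  0.1067] rows 3 per row [-0.0026  0.0071  0.0356]
yaw -7.5 tilt [-0.0029 -0.0022]
turn tool z -0.002 rows 1 each -0.0018
```

View pics/t3.png

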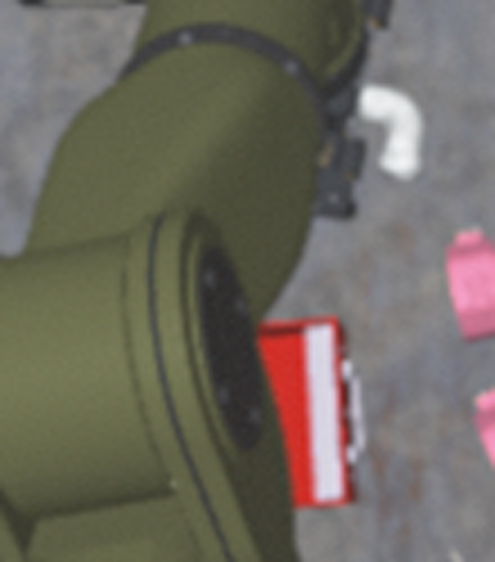

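The gripper is at the grey elbow's left leg; the arm hides most of the case. I continue with the grasp.

```bash
python3 -m inch '0.4 -0.0078 0.0213 0.01 0 0 0;0.4 0 0 0.03 0 0 0;0.4 0 0 0.03 0 0 0;0.4 0 0 0.02 0 0 0;0.4 0 0 0.0167 0 0 0;0.4 0 0 0 0 0 0;0.4 0 0 0 0 0 0;-1 0 0 0 0 0 0;-1 0 0 0 0 0 0;-1 0 0 0 0 0 0;-1 0 0 0 0 0 0;-1 0 0 0 0 0 0;-1 0 0 0 0 0 0;-1 0 0 -0.0382 0 0 0;-1 0 0 -0.0382 0 0 0;-1 0 0 -0.0382 0 0 0;-1 0 0 -0.0382 0 0 -0.117;-1 0 0 0 0 0 -0.117;-1 0 0 0 0 0 0' 30;  python3 p.py .6875 .0875 .12 6.2
```

```text
clock: 8.33
tool_pos: [0.6891, 0.0908, 0.1743]
eef_rot: [0.668, 0.744, 0.002, 0.001]
contact_force: [-0.6, -0.6, -3.2]
opening: 0.315
finger_force: 29.8
clock 8.3333 pos [0.6891 0.0908 0.1743] q7 -0.07 F [-0.6 -0.6 -3.2]
shift [-0.0032 -0.0022  0.0543] rows 2 per row [-0.0016 -0.0011  0.0271]
yaw 6.1 tilt [0.0043 0.001 ]
turn tool z -0.001 rows 1 each -0.0012
```

```bash
python3 p.py .4648 .1729 .12 6.2
```

```text
clock 8.3333 pos [0.6891 0.0908 0.1743] q7 -0.07 F [-0.6 -0.6 -3.2]
shift [ 0.1055 -0.2145  0.0534] rows 6 per row [ 0.0176 -0.0357  0.0089]
yaw 6.1 tilt [0.0043 0.001 ]
turn tool z -0.001 rows 1 each -0.0012
```

```bash
python3 -m inch '-1 0.0176 -0.0357 0 0 0 0;-1 0.0176 -0.0357 0 0 0 0;-1 0.0176 -0.0357 0 0 0 0;-1 0.0176 -0.0357 0 0 0 0;-1 0.0176 -0.0357 0.02 0 0 0;-1 0.0176 -0.0357 0.03 0 0 0;-1 0 0 0 0 0 0;-1 0 0 0 0 0 0';  python3 p.py .4648 .1729 .022 6.2
python3 - <<'E'
from h import *
im,d=shot('side'); save(im,'s3.png',(240,200,340,320),5)
E
```

```text
clock: 9.0
tool_pos: [0.4679, 0.1705, 0.1256]
eef_rot: [0.669, 0.743, -0.004, -0.002]
contact_force: [1.4, 0.5, -1.7]
opening: 0.313
finger_force: 29.8
clock 9.0 pos [0.4679 0.1705 0.1256] q7 -0.27 F [ 1.4  0.5 -1.7]
shift [ 0.0029 -0.002   0.1036] rows 3 per row [ 0.001  -0.0007  0.0345]
yaw 6.0 tilt [-0.0083 -0.0028]
turn tool z -0.003 rows 1 each -0.0034
```

View pics/s3.png

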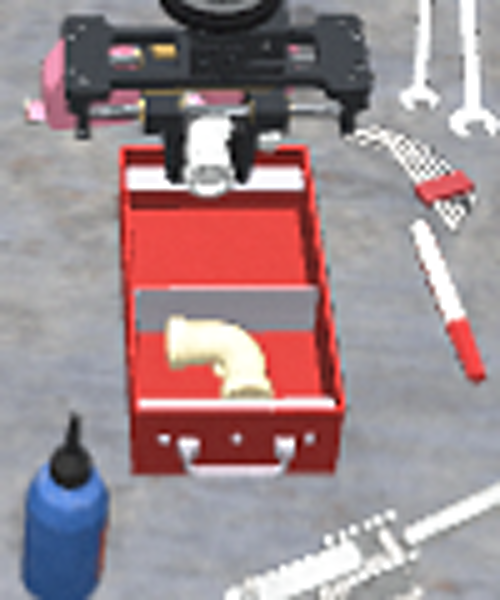

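The brass elbow lies in the near bay at (215,355). The grey one is held above the far bay, so I lower it.

```bash
python3 -m inch '-1 0.0025 -0.002 0.025 0 0 0;-1 0 0 0.025 0 0 0;-1 0 0 0.025 0 0 0;-1 0 0 0.015 0 0 0;-1 0 0 0.012 0 0 0;-1 0 0 0 0 0 0;-1 0 0 0 0 0 0;0 0 0 0 0 0 0;0 0 0 0 0 0 0;0 0 0 0 0 0 0;0 0 0 0 0 0 0;0 0 0 -0.0368 0 0 0;0 0 0 -0.0368 0 0 0;0 0 0 -0.0368 0 0 0;0 0 0 -0.0368 0 0 0;0 0 0 0 0 0 0';  python3 p.py .450 -.2197 .17 77.6
python3 - <<'E'
from h import *
im,d=shot('side'); save(im,'s4.png',(240,150,340,320),3.5)
E
```

```text
clock: 10.38
tool_pos: [0.4734, 0.1738, 0.1792]
eef_rot: [0.669, 0.743, 0.005, 0.002]
contact_force: [-0.1, -0.6, 0.0]
opening: 0.498
finger_force: 0.0
clock 10.3833 pos [0.4734 0.1738 0.1792] q7 -0.28 F [-0.1 -0.6  0. ]
shift [-0.389  -0.0641  0.0072] rows 10 per row [-0.0389 -0.0064  0.0007]
yaw 5.9 tilt [0.0106 0.0046]
turn tool z -1.251 rows 11 each -0.1137
```

View pics/s4.png

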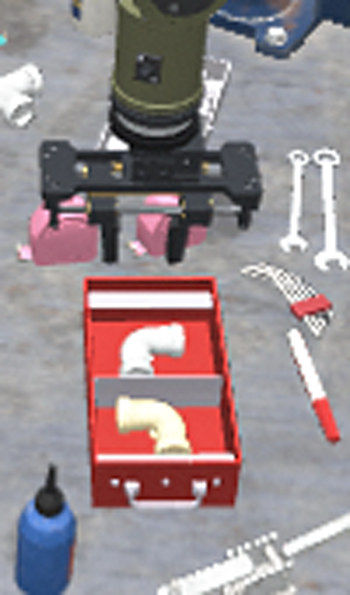

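Both elbows lie flat, grey in the far bay at (150,345) and brass in the near bay at (150,420). Next is the tray.

```bash
python3 -m inch '0 -0.0389 -0.0064 0 0 0 0;0 -0.0389 -0.0064 0 0 0 0;0 -0.0389 -0.0064 0 0 0 0;0 -0.0389 -0.0064 0 0 0 0;0 -0.0389 -0.0064 0 0 0 0;0 -0.0389 -0.0064 0 0 0 0;0 -0.0389 -0.0064 0 0 0 0;0 -0.0389 -0.0064 0 0 0 0;0 -0.0389 -0.0064 0 0 0 0;0 -0.0389 -0.0064 0 0 0 0;0 0 0 0 0 0 -0.125;0 0 0 0 0 0 -0.125;0 0 0 0 0 0 -0.125;0 0 0 0 0 0 -0.125;0 0 0 0 0 0 -0.125;0 0 0 0 0 0 -0.125;0 0 0 0 0 0 -0.125;0 0 0 0 0 0 -0.125;0 0 0 0 0 0 -0.125;0 0 0 0 0 0 -0.125';  python3 p.py .451 -.219 .054 78
```

```text
clock: 12.1
tool_pos: [0.4463, -0.2204, 0.1722]
eef_rot: [0.105, 0.994, 0.001, -0.001]
contact_force: [0.2, 0.0, -0.2]
opening: 0.498
finger_force: 0.0
clock 12.1 pos [ 0.4463 -0.2204  0.1722] q7 1.2 F [ 0.2  0.  -0.2]
shift [-0.0045  0.0023  0.1182] rows 3 per row [-0.0015  0.0008  0.0394]
yaw 78.0 tilt [-0.0016  0.0012]
turn tool z -0.0 rows 1 each -0.0005
```

Run:
```python
from h import *
im,d=shot('side'); save(im,'s5.png',(240,140,340,240),6); s=get_state(); print(R.from_quat(s['eef_rot']).as_matrix().round(4).tolist())
```

```text
[[-0.9791, 0.2035, -0.0017], [0.2035, 0.9791, 0.0012], [0.0019, 0.0008, -1.0]]
```

View pics/s5.png

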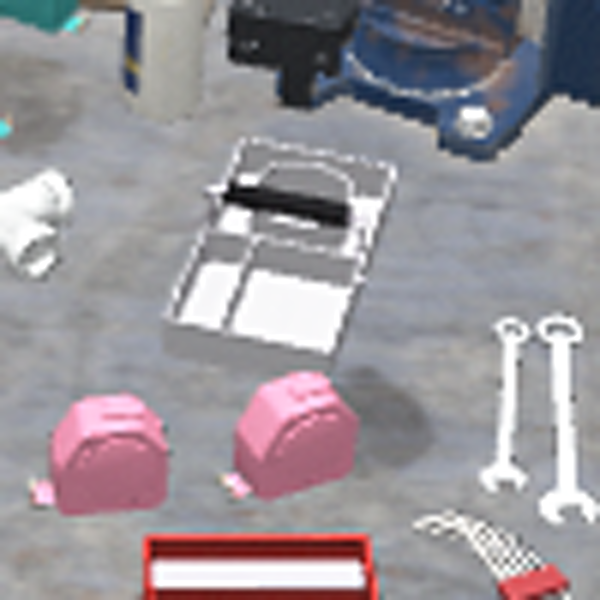

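The picture shows the tray's black bar from (225,192) to (350,215). The two pink tapes at (110,455) and (300,435) are clear of the descent path.

```bash
python3 - <<'E'
from m import *
print(pix('side',240+285/6,140+203/6,.062), np.degrees(np.arctan2(*(pix('side',240+350/6,140+215/6,.062)-pix('side',240+225/6,140+192/6,.062))[[1,0]])))
E
python3 -m inch '0 -0.0045 0.0023 0.03 0 0 0;0 0 0 0.03 0 0 0;0 0 0 0.03 0 0 0;0 0 0 0.018 0 0 0;0 0 0 0.01 0 0 0;0 0 0 0 0 0 0;0 0 0 0 0 0 0';  python3 p.py .451 -.219 .054 78
```

```text
[ 0.45438079 -0.21613917  0.062     ] 168.73957582315984
clock: 12.73
tool_pos: [0.4513, -0.219, 0.0544]
eef_rot: [0.108, 0.994, 0.0, -0.001]
contact_force: [0.5, 0.4, -0.3]
opening: 0.496
finger_force: 0.0
clock 12.7333 pos [ 0.4513 -0.219   0.0544] q7 1.04 F [ 0.5  0.4 -0.3]
shift [ 0.0003 -0.      0.0004] rows 1 per row [ 0.0003 -0.      0.0004]
yaw 77.5 tilt [-0.0019  0.0007]
turn tool z -0.008 rows 1 each -0.008
```

```bash
python3 -m inch '-1 0 0 0 0 0 0;-1 0 0 0 0 0 0;-1 0 0 0 0 0 0;-1 0 0 0 0 0 0;-1 0 0 0 0 0 0;-1 0 0 0 0 0 0;-1 0 0 0 0 0 0;-1 0 0 -0.01 0 0 0;-1 0 0 -0.03 0 0 0;-1 0 0 -0.04 0 0 0;-1 0 0 -0.04 0 0 0;-1 0 0 -0.03 0 0 0;-1 0 0 0 0 0 0;-1 0 0 0 0 0 0;-1 0 0 0 0 0 0;-1 0 0 0 0 0 0' 50;  python3 p.py .450 .2035 .2 96.2
python3 - <<'E'
from m import *
im,d=shot('top'); P=cloud('top',d); save(im,'t4.png',(250,150,370,270),5)
print('case'); fit(pts(P,(133,195,220,252),.055,.09),ring(63,112),[-.1,.1,.2],6)
E
```

```text
clock: 14.07
tool_pos: [0.4502, -0.2193, 0.203]
eef_rot: [0.108, 0.994, 0.0, -0.002]
contact_force: [-0.1, -0.4, -5.3]
opening: 0.152
finger_force: 50.0
clock 14.0667 pos [ 0.4502 -0.2193  0.203 ] q7 1.22 F [-0.1 -0.4 -5.3]
shift [0.0909 0.4129 0.0035] rows 11 per row [0.0083 0.0375 0.0003]
yaw 77.6 tilt [-0.0047  0.0013]
turn tool z -0.325 rows 3 each -0.1082
case
  x 451.2 y 206.3 yaw 0.107 (6.2 deg) cost 4.08
```

View pics/t4.png

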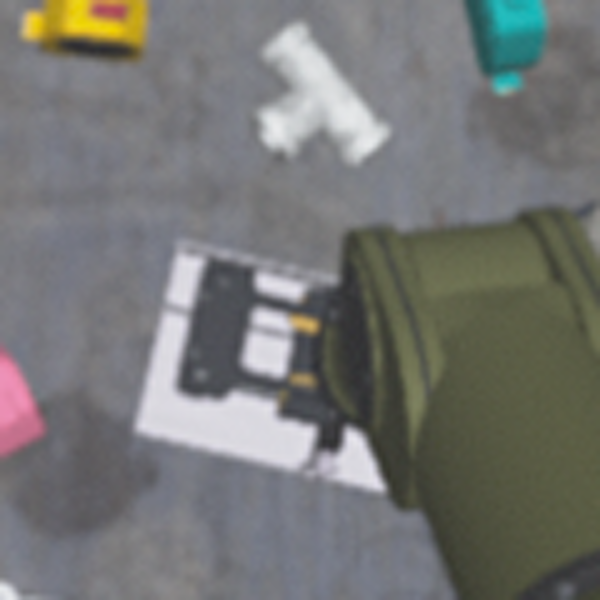

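The tray is up and level in the gripper, and the tee at (325,95) is untouched. I carry the tray over the case.

```bash
python3 -m inch '-1 0.004 0.018 0 0 0 0;-1 0.0083 0.0375 0 0 0 0;-1 0.0083 0.0375 0 0 0 0;-1 0.0083 0.0375 0 0 0 0;-1 0.0083 0.0375 0 0 0 0;-1 0.0083 0.0375 0 0 0 0;-1 0.0083 0.0375 0 0 0 0;-1 0.0083 0.0375 0 0 0 0;-1 0.0083 0.0375 0 0 0 0;-1 0.0083 0.0375 0 0 0 0;-1 0.0083 0.0375 0 0 0 0;-1 0.004 0.018 0 0 0 0;-1 0 0 0 0 0 -0.108;-1 0 0 0 0 0 -0.108;-1 0 0 0 0 0 -0.108;-1 0 0 0 0 0 0;-1 0 0 0 0 0 0';  python3 p.py .450 .2045 .13 96.2
```

```text
clock: 15.53
tool_pos: [0.4506, 0.2011, 0.2038]
eef_rot: [-0.052, 0.999, -0.0, -0.001]
contact_force: [0.2, -0.1, -6.3]
opening: 0.154
finger_force: 50.0
clock 15.5333 pos [0.4506 0.2011 0.2038] q7 0.66 F [ 0.2 -0.1 -6.3]
shift [0.0001 0.0035 0.0738] rows 2 per row [0.0001 0.0017 0.0369]
yaw 96.0 tilt [-0.0025 -0.0007]
turn tool z -0.003 rows 1 each -0.0034
```

```bash
python3 -m inch '-1 0 0.0035 0.02 0 0 -0.003;-1 0 0 0.03 0 0 0;-1 0 0 0.0088 0 0 0;-1 0 0 0 0 0 0;-1 0 0 0 0 0 0';  python3 p.py .450 .2045 .13 96.2
python3 - <<'E'
from m import *
a,d=shot('top'); b,e=shot('side'); save(np.hstack([cv2.resize(a[190:260,130:225],(400,295),interpolation=cv2.INTER_CUBIC),cv2.resize(b[200:320,250:330],(400,600),interpolation=cv2.INTER_CUBIC)[:295]*0+cv2.resize(b[215:295,250:330],(400,295),interpolation=cv2.INTER_CUBIC)]),'j1.png')
E
```

```text
clock: 15.95
tool_pos: [0.4506, 0.2048, 0.1461]
eef_rot: [-0.055, 0.998, -0.0, -0.001]
contact_force: [0.5, -0.2, -3.9]
opening: 0.151
finger_force: 50.0
clock 15.95 pos [0.4506 0.2048 0.1461] q7 0.57 F [ 0.5 -0.2 -3.9]
shift [ 0.0006 -0.0002  0.0161] rows 1 per row [ 0.0006 -0.0002  0.0161]
yaw 96.3 tilt [-0.0011 -0.0009]
turn tool z 0.002 rows 1 each 0.0015
```

View pics/j1.png

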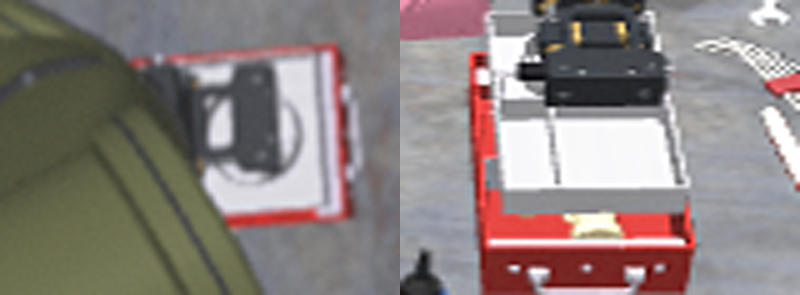

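The top view (left) shows the tray's ring end inside the case outline. I measure tray edges against case edges in the same picture.

Run:
```python
from m import *
c,s=np.cos(.108),np.sin(.108); Rm=np.array([[c,s],[-s,c]])
for n,b in(('top',(165,190,225,250)),('side',(250,205,335,305))):
    im,d=load(n); P=cloud(n,d)[b[1]:b[3],b[0]:b[2]].reshape(-1,3); col=im[b[1]:b[3],b[0]:b[2]].reshape(-1,3).astype(int)
    q=(P[:,:2]*1000-[450.5,205])@Rm.T
    red=(col[:,0]>col[:,1]+70)&(P[:,2]>.05)&(P[:,2]<.08); wh=(np.ptp(col,1)<30)&(col.mean(1)>110)&(P[:,2]>.085)&(P[:,2]<.135)
    for k,m in(('rim',red),('tray',wh)):
        t=q[m]; print(n,k,len(t),'x',np.percentile(t[:,0],[1,4,96,99]).round(1),'y',np.percentile(t[:,1],[1,4,96,99]).round(1),'z',np.percentile(P[m,2],[5,95]).round(3))
```

```text
top rim 95 x [-64.4 -64.   64.7  65.2] y [-112.7 -112.5   -2.1    5.8] z [0.062 0.069]
top tray 678 x [-54.1 -51.   53.2  53.9] y [-104.4 -104.2  -19.1  -12.1] z [0.091 0.125]
side rim 314 x [-60.4 -57.8 104.7 108.5] y [-221.5 -210.5  117.   117.8] z [0.051 0.067]
side tray 1297 x [-51.3 -50.1  57.   57.9] y [-104.4  -99.9  104.1  105.8] z [0.09  0.123]
```

```bash
python3 -m inch '-1 0 0.001 0.012 0 0 0;-1 0 0 0.012 0 0 0;-1 0 0 0.01 0 0 0;-1 0 0 0.006 0 0 0;-1 0 0 0.003 0 0 0;-1 0 0 0.002 0 0 0;-1 0 0 0 0 0 0;-1 0 0 0 0 0 0;-1 0 0 0 0 0 0';  python3 p.py .450 .2045 .099 96.2
```

```text
clock: 16.8
tool_pos: [0.4511, 0.2061, 0.1017]
eef_rot: [-0.055, 0.998, 0.0, 0.0]
contact_force: [-0.1, -0.3, -5.9]
opening: 0.153
finger_force: 50.0
clock 16.8 pos [0.4511 0.2061 0.1017] q7 0.51 F [-0.1 -0.3 -5.9]
shift [ 0.0013 -0.0015  0.0027] rows 1 per row [ 0.0013 -0.0015  0.0027]
yaw 96.3 tilt [0.0008 0.0006]
turn tool z 0.002 rows 1 each 0.0024
```

```bash
python3 -m inch '-1 0 0 0.0015 0 0 0;-1 0 0 0.001 0 0 0;-1 0 0 0 0 0 0;-1 0 0 0 0 0 0;-0.1 0 0 0 0 0 0;-0.1 0 0 0 0 0 0;-0.1 0 0 0 0 0 0;-0.1 0 0 0 0 0 0;-0.1 0 0 -0.02 0 0 0;-0.1 0 0 -0.04 0 0 0;-0.1 0 0 -0.04 0 0 0;-0.1 0 0 -0.04 0 0 0;-0.1 0 0 0 0 0 0';  python3 p.py .45 .30 .27 96.2
```

```text
clock: 17.88
tool_pos: [0.4537, 0.2085, 0.245]
eef_rot: [-0.055, 0.998, 0.003, 0.005]
contact_force: [-0.4, 0.2, -0.5]
opening: 0.449
finger_force: 0.0
clock 17.8833 pos [0.4537 0.2085 0.245 ] q7 0.69 F [-0.4  0.2 -0.5]
shift [-0.0067  0.0914 -0.0244] rows 3 per row [-0.0022  0.0305 -0.0081]
yaw 96.3 tilt [0.0102 0.0066]
turn tool z 0.002 rows 1 each 0.0022
```

Run:
```python
from m import *
b,e=shot('side'); a,d=shot('top'); P=cloud('side',e)
save(np.hstack([cv2.resize(b[200:320,240:340],(500,600),interpolation=cv2.INTER_CUBIC),cv2.resize(a[140:190,245:295],(300,600),interpolation=cv2.INTER_CUBIC)]),'j2.png')
c,s=np.cos(.108),np.sin(.108); Rm=np.array([[c,s],[-s,c]])
q=P[205:305,250:335].reshape(-1,3); col=b[205:305,250:335].reshape(-1,3).astype(int)
t=np.c_[(q[:,:2]*1000-[450.5,205])@Rm.T,q[:,2]*1000]
m=(np.ptp(col,1)<30)&(col.mean(1)>110)&(abs(t[:,0])<65)&(abs(t[:,1])<112)
for lo,hi in((-112,-95),(-60,-30),(30,60),(95,112)):
  k=m&(t[:,1]>lo)&(t[:,1]<hi); print(lo,k.sum(),np.percentile(t[k,2],[10,50,90]).round(1),np.percentile(t[k,0],[3,97]).round(1))
```

```text
-112 182 [47.3 66.3 75.9] [-47.7  54.8]
-60 72 [43.6 49.5 77.9] [-51.4  58. ]
30 262 [44.1 47.4 59.1] [-50.2  57. ]
95 198 [55.4 66.  76.7] [-50.3  56.8]
```

View pics/j2.png

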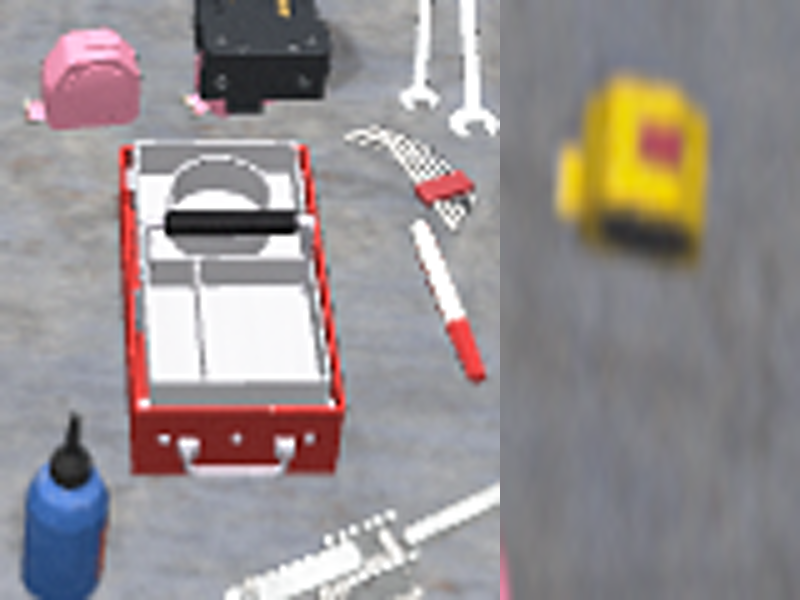

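The tray is seated level, its rim 77 mm up at both ends. The sealant bottle is the blue one (crop (65,520), measured 146 high against 199 for the white). The tape meant is the yellow one (crop (650,165)), the only one of that shape that is neither pink nor turquoise. The bottle comes first.

```bash
python3 - <<'E'
from m import *
print('side tip',pix('side',255,283,.146),'cap',pix('side',254,293,.115),'body',pix('side',253,306.5,.06))
im,d=load('side');P=cloud('side',d)[275:335,238:266].reshape(-1,3);c=im[275:335,238:266].reshape(-1,3).astype(int)
m=(c[:,2]>c[:,0]+50)&(P[:,2]>.015)&(P[:,2]<.085);q=P[m][:,:2]*1000
def circ(q,r): return minimize(lambda p:np.mean(np.minimum(abs(np.hypot(*(q-p).T)-r),6)**2),q.mean(0)-[0,10],method='Nelder-Mead')
s=circ(q,24);print('side circle',len(q),s.x,s.fun)
im,d=np.load('top.npz')['im'],None
im,d=load('top');P=cloud('top',d);print('tape');
b=(250,140,285,168);p=P[b[1]:b[3],b[0]:b[2]].reshape(-1,3);
q=p[(p[:,2]>.062)&(p[:,2]<.09)]*1000;print(len(q),cv2.minAreaRect(q[:,:2].astype(np.float32)))
q=p[(p[:,2]>.008)&(p[:,2]<.09)]*1000;print(len(q),cv2.minAreaRect(q[:,:2].astype(np.float32)))
for k,(u,v) in {'tl':(587,85),'tr':(680,90),'bl':(585,225),'br':(695,225),'hook':(558,195)}.items(): print(k,pix('top',245+(u-500)/6,140+v/12,.07 if k!='hook' else .01).round(4))
E
python3 p.py .538 .399 .2 6
```

```text
side tip [0.53655602 0.39926845 0.146     ] cap [0.53801671 0.41014709 0.115     ] body [0.53958522 0.41636149 0.06      ]
side circle 252 [539.70539336 446.04861385] 19.619251574666926
tape
140 ((684.1470336914062, -80.4210205078125), (35.807029724121094, 44.84724807739258), 0.5360455513000488)
294 ((685.0504760742188, -76.30764770507812), (83.77201080322266, 38.02555465698242), 86.8537368774414)
tl [ 0.6998 -0.0528  0.07  ]
tr [ 0.6997 -0.1022  0.07  ]
bl [ 0.6618 -0.0527  0.07  ]
br [ 0.6632 -0.1107  0.07  ]
hook [ 0.6837 -0.0373  0.01  ]
clock 17.9833 pos [0.4516 0.2061 0.24  ] q7 0.69 F [ 0.6  0.  -0.5]
shift [-0.1069  0.1822  0.0406] rows 5 per row [-0.0214  0.0364  0.0081]
yaw 96.3 tilt [0.0032 0.0015]
turn tool z -1.566 rows 14 each -0.1118
```

```bash
python3 -m inch '0.5 -0.0214 0.0364 0 0 0 0;0.5 -0.0214 0.0364 0 0 0 0;0.5 -0.0214 0.0364 0 0 0 0;0.5 -0.0214 0.0364 0 0 0 0;0.5 -0.0214 0.0364 0 0 0 0;0.5 0 0 0 0 0 0;0.5 0 0 0 0 0 0;0.5 0 0 0 0 0 0'; python3 p.py .538 .398 .114 96
python3 - <<'E'
from m import *
b,e=shot('side'); P=cloud('side',e)
save(b,'s6.png',(215,240,290,330),6)
E
```

```text
clock: 18.65
tool_pos: [0.5349, 0.3947, 0.2363]
eef_rot: [-0.056, 0.998, -0.002, -0.001]
contact_force: [-0.7, -0.6, 0.8]
opening: 0.751
finger_force: 0.0
clock 18.65 pos [0.5349 0.3947 0.2363] q7 0.62 F [-0.7 -0.6  0.8]
shift [-0.0038  0.0034  0.1223] rows 4 per row [-0.001   0.0008  0.0306]
yaw 96.4 tilt [-0.0028 -0.0039]
turn tool z 0.007 rows 1 each 0.0066
```

View pics/s6.png

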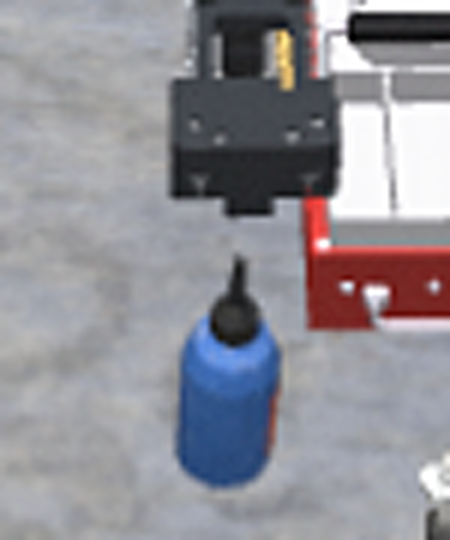

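The finger (crop x 248) sits slightly right of the nozzle at (240,260), matching the +3 mm x correction. I descend on the neck.

```bash
python3 -m inch '0.5 -0.0038 0.0034 0.02 0 0 0;0.5 0 0 0.03 0 0 0;0.5 0 0 0.03 0 0 0;0.5 0 0 0.025 0 0 0;0.5 0 0 0.0165 0 0 0;0.5 0 0 0 0 0 0;0.5 0 0 0 0 0 0;-1 0 0 0 0 0 0;-1 0 0 0 0 0 0;-1 0 0 0 0 0 0;-1 0 0 0 0 0 0;-1 0 0 0 0 0 0;-1 0 0 0 0 0 0;-1 0 0 0 0 0 0;-1 0 0 0 0 0 0' 25; python3 p.py .538 .398 .24 96.2
```

```text
clock: 19.95
tool_pos: [0.5394, 0.3999, 0.1174]
eef_rot: [-0.055, 0.998, 0.0, 0.0]
contact_force: [-0.4, -0.9, 0.7]
opening: 0.223
finger_force: 24.9
clock 19.95 pos [0.5394 0.3999 0.1174] q7 0.55 F [-0.4 -0.9  0.7]
shift [ 0.0016 -0.0017 -0.1226] rows 4 per row [ 0.0004 -0.0004 -0.0306]
yaw 96.3 tilt [0.0003 0.0001]
turn tool z 0.003 rows 1 each 0.0025
```

Run:
```python
from m import *
b,e=shot('side'); P=cloud('side',e)[275:335,238:270].reshape(-1,3);c=b[275:335,238:270].reshape(-1,3).astype(int)
m=(c[:,2]>c[:,0]+40)&(P[:,0]<.6)
for lo in np.arange(.0,.11,.02):
    k=m&(P[:,2]>lo)&(P[:,2]<lo+.02);print(lo.round(2),k.sum(),'x',P[k,0].min().round(4),P[k,0].max().round(4),'y',P[k,1].max().round(4)) if k.any() else 0
k=(c.max(1)<60)&(P[:,2]>.1)&(P[:,1]>.35)
print('dark x',np.percentile(P[k,0],[2,50,98]).round(4),'z',np.percentile(P[k,2],[2,98]).round(3))
```

```text
0.0 39 x 0.5237 0.5629 y 0.431
0.02 67 x 0.524 0.563 y 0.4305
0.04 67 x 0.522 0.5639 y 0.4272
0.06 60 x 0.5197 0.56 y 0.4277
0.08 2 x 0.5308 0.5364 y 0.4235
dark x [0.5004 0.5353 0.5652] z [0.173 0.21 ]
```

```bash
python3 -m inch '0.2 0 0 0 0 0 0;0.2 0 0 0 0 0 0;0.2 0 0 0 0 0 0;0.2 -0.0022 0.001 0.0037 0 0 0;0.2 0 0 0 0 0 0;0.2 0 0 0 0 0 0;-1 0 0 0 0 0 0;-1 0 0 0 0 0 0;-1 0 0 0 0 0 0;-1 0 0 0 0 0 0;-1 0 0 0 0 0 0;-1 0 0 0 0 0 0' 25; python3 p.py .538 .398 .24 96.2
```

```text
clock: 21.0
tool_pos: [0.5414, 0.401, 0.1136]
eef_rot: [-0.055, 0.998, -0.0, 0.0]
contact_force: [-0.1, -0.7, -0.7]
opening: 0.244
finger_force: 24.9
clock 21.0 pos [0.5414 0.401  0.1136] q7 0.55 F [-0.1 -0.7 -0.7]
shift [ 0.0037 -0.0026 -0.1264] rows 4 per row [ 0.0009 -0.0006 -0.0316]
yaw 96.3 tilt [ 0.0002 -0.0002]
turn tool z 0.002 rows 1 each 0.0025
```

```bash
python3 -m inch '-0.2 0 0 0 0 0 0;-0.2 0 0 0 0 0 0;-0.2 0 0 0.002 0 0 0;-0.2 0 0 0 0 0 0;-1 0 0 0 0 0 0;-1 0 0 0 0 0 0;-1 0 0 0 0 0 0;-1 0 0 0 0 0 0;-1 0 0 0 0 0 0;-1 0 0 -0.01 0 0 0;-1 0 0 -0.01 0 0 0;-1 0 0 -0.01 0 0 0;-1 0 0 0 0 0 0;-1 0 0 0 0 0 0' 25; python3 p.py .538 .398 .24 96.2
python3 - <<'E'
from m import *
b,e=shot('side'); P=cloud('side',e)[265:335,235:270].reshape(-1,3);c=b[265:335,235:270].reshape(-1,3).astype(int)
m=(c[:,2]>c[:,0]+40)&(P[:,0]<.6)
for lo in np.arange(.0,.14,.02):
    k=m&(P[:,2]>lo)&(P[:,2]<lo+.02);print(lo.round(2),k.sum(),'x',P[k,0].min().round(4),P[k,0].max().round(4),'y',P[k,1].max().round(4)) if k.any() else 0
print(P[m,2].min())
E
```

```text
clock: 22.17
tool_pos: [0.5419, 0.4017, 0.143]
eef_rot: [-0.055, 0.998, 0.001, 0.001]
contact_force: [-0.3, 0.2, -1.8]
opening: 0.248
finger_force: 24.8
clock 22.1667 pos [0.5419 0.4017 0.143 ] q7 0.57 F [-0.3  0.2 -1.8]
shift [ 0.0041 -0.0031 -0.097 ] rows 3 per row [ 0.0014 -0.001  -0.0323]
yaw 96.3 tilt [0.0019 0.0018]
turn tool z 0.002 rows 1 each 0.0024
0.0 2 x 0.5616 0.5648 y 0.3961
0.02 8 x 0.5247 0.5669 y 0.4271
0.04 62 x 0.5248 0.5629 y 0.4299
0.06 63 x 0.5224 0.5634 y 0.4289
0.08 66 x 0.5226 0.5635 y 0.4288
0.1 35 x 0.5203 0.5569 y 0.4282
0.0009867223915893675
```

```bash
python3 -m inch '-1 0 0 -0.03 0 0 0;-1 0 0 -0.03 0 0 0;-1 0 0 -0.03 0 0 0;-1 0 0 -0.03 0 0 0;-1 0 0 0 0 0 0;-1 0 0 0 0 0 0'; python3 p.py .4566 .1543 .26 96.2
```

```text
clock: 22.72
tool_pos: [0.5418, 0.4017, 0.263]
eef_rot: [-0.055, 0.998, 0.001, 0.001]
contact_force: [-0.7, -0.7, -1.9]
opening: 0.253
finger_force: 24.8
clock 22.7167 pos [0.5418 0.4017 0.263 ] q7 0.64 F [-0.7 -0.7 -1.9]
shift [ 0.112  -0.2365  0.0023] rows 6 per row [ 0.0187 -0.0394  0.0004]
yaw 96.3 tilt [0.0024 0.0021]
turn tool z 0.002 rows 1 each 0.0024
```

```bash
python3 -m inch '-1 0.0056 -0.0118 0 0 0 0;-1 0.0112 -0.0237 0 0 0 0;-1 0.0112 -0.0237 0 0 0 0;-1 0.0112 -0.0237 0 0 0 0;-1 0.0112 -0.0237 0 0 0 0;-1 0.0112 -0.0237 0 0 0 0;-1 0.0112 -0.0237 0 0 0 0;-1 0.0112 -0.0237 0 0 0 0;-1 0.0112 -0.0237 0 0 0 0;-1 0.0112 -0.0237 0 0 0 0;-1 0.0056 -0.0118 0 0 0 0;-1 0 0 0 0 0 0;-1 0 0 0 0 0 0;-1 0 0 0 0 0 0'; python3 p.py .4566 .1543 .16 96.2
python3 - <<'E'
from m import *
b,e=shot('side'); P=cloud('side',e)[140:300,225:350].reshape(-1,3);c=b[140:300,225:350].reshape(-1,3).astype(int)
m=(c[:,2]>c[:,0]+60)&(abs(P[:,0]-.457)<.1)&(abs(P[:,1]-.16)<.06)
for lo in np.arange(.08,.3,.02):
    k=m&(P[:,2]>lo)&(P[:,2]<lo+.02);print(lo.round(2),k.sum(),'x',P[k,0].min().round(4),P[k,0].max().round(4),'y',P[k,1].max().round(4)) if k.any() else 0
a,d=shot('top');P=cloud('top',d)[:,:];c=a.astype(int)
k=(np.ptp(c,2)<30)&(c.mean(2)>100)&(P[...,2]>.06)&(P[...,2]<.1)&(abs(P[...,0]-.45)<.07)&(P[...,1]<.2)&(P[...,1]>.08)
q=P[k]; print(len(q),q.min(0),q.max(0))
E
```

```text
clock: 23.88
tool_pos: [0.4567, 0.1551, 0.2614]
eef_rot: [-0.056, 0.998, 0.001, 0.0]
contact_force: [-0.3, -1.5, -0.6]
opening: 0.248
finger_force: 24.9
clock 23.8833 pos [0.4567 0.1551 0.2614] q7 0.81 F [-0.3 -1.5 -0.6]
shift [ 0.0002 -0.0009  0.1014] rows 3 per row [ 0.0001 -0.0003  0.0338]
yaw 96.4 tilt [0.0004 0.0021]
turn tool z 0.004 rows 1 each 0.0038
0.14 12 x 0.4435 0.4785 y 0.1832
0.16 66 x 0.4406 0.4797 y 0.1847
0.18 61 x 0.4394 0.4799 y 0.1834
0.2 59 x 0.4383 0.4788 y 0.1818
0.22 106 x 0.4358 0.4792 y 0.1826
0.24 14 x 0.4401 0.4708 y 0.1781
34 [0.40801928 0.09657186 0.06184045] [0.49275986 0.15916575 0.08306728]
```

```bash
python3 -m inch '-1 0 -0.001 0.025 0 0 0;-1 0 0 0.025 0 0 0;-1 0 0 0.02 0 0 0;-1 0 0 0.015 0 0 0;-1 0 0 0.01 0 0 0;-1 0 0 0.006 0 0 0;-1 0 0 0 0 0 0;-1 0 0 0 0 0 0;-1 0 0 0 0 0 0' ; python3 p.py .4566 .1543 .1595 96.2
```

```text
clock: 24.73
tool_pos: [0.4569, 0.153, 0.1611]
eef_rot: [-0.056, 0.998, 0.0, 0.001]
contact_force: [0.1, 0.3, -1.6]
opening: 0.252
finger_force: 24.9
clock 24.7333 pos [0.4569 0.153  0.1611] q7 0.66 F [ 0.1  0.3 -1.6]
shift [0.0001 0.0013 0.0016] rows 1 per row [0.0001 0.0013 0.0016]
yaw 96.4 tilt [0.0013 0.0009]
turn tool z 0.003 rows 1 each 0.0029
```

```bash
python3 -m inch '-1 0 0 0.001 0 0 0;-1 0 0 0.001 0 0 0;-1 0 0 0 0 0 0;-1 0 0 0 0 0 0;0 0 0 0 0 0 0;0 0 0 0 0 0 0;0 0 0 0 0 0 0;0 0 0 0 0 0 0;0 0 0 -0.02 0 0 0;0 0 0 -0.03 0 0 0;0 0 0 -0.03 0 0 0;0 0 0 -0.03 0 0 0;0 0 0 0 0 0 0;0 0 0 0 0 0 0' ; python3 p.py .6845 -.078 .25 -3
python3 - <<'E'
from m import *
b,e=shot('side'); P=cloud('side',e)[140:300,225:350].reshape(-1,3);c=b[140:300,225:350].reshape(-1,3).astype(int)
m=(c[:,2]>c[:,0]+60)&(abs(P[:,0]-.457)<.1)&(abs(P[:,1]-.16)<.06)
for lo in np.arange(.04,.2,.02):
    k=m&(P[:,2]>lo)&(P[:,2]<lo+.02);print(lo.round(2),k.sum(),'x',P[k,0].min().round(4),P[k,0].max().round(4),'y',P[k,1].max().round(4)) if k.any() else 0
print(P[m,2].max())
E
```

```text
clock: 25.9
tool_pos: [0.4572, 0.1526, 0.2698]
eef_rot: [-0.055, 0.998, 0.001, 0.002]
contact_force: [-0.3, -0.0, 0.1]
opening: 0.498
finger_force: 0.0
clock 25.9 pos [0.4572 0.1526 0.2698] q7 0.82 F [-0.3 -0.   0.1]
shift [-0.2005 -0.2542  0.0204] rows 7 per row [-0.0286 -0.0363  0.0029]
yaw 96.3 tilt [0.0036 0.0013]
turn tool z -1.408 rows 12 each -0.1174
0.06 3 x 0.4745 0.4779 y 0.1672
0.08 44 x 0.4388 0.4792 y 0.1799
0.1 60 x 0.4347 0.4766 y 0.1799
0.12 100 x 0.4351 0.4776 y 0.1788
0.14 9 x 0.4429 0.4713 y 0.1683
0.14492104247933857
```

The bottle stands upright in the ring, its shoulder at 145 mm as expected. Next is the yellow tape.

```bash
python3 -m inch '0.3 -0.0286 -0.0363 0 0 0 0;0.3 -0.0286 -0.0363 0 0 0 0;0.3 -0.0286 -0.0363 0 0 0 0;0.3 -0.0286 -0.0363 0 0 0 0;0.3 -0.0286 -0.0363 0 0 0 0;0.3 -0.0286 -0.0363 0 0 0 0;0.3 0 0 0 0 0 0.124;0.3 0 0 0 0 0 0.124;0.3 0 0 0 0 0 0.124;0.3 0 0 0 0 0 0.124;0.3 0 0 0 0 0 0.124;0.3 0 0 0 0 0 0.124;0.3 0 0 0 0 0 0.124;0.3 0 0 0 0 0 0.124;0.3 0 0 0 0 0 0.124;0.3 0 0 0 0 0 0.124;0.3 0 0 0 0 0 0.124;0.3 0 0 0 0 0 0.124;0.3 0 0 0 0 0 0.124;0.3 0 0 0 0 0 0.124'; python3 p.py .6845 -.079 .12 -3
python3 - <<'E'
from m import *
b,e=load('top'); P=cloud('top',e)[140:170,245:290].reshape(-1,3);c=b[140:170,245:290].reshape(-1,3).astype(int)
b2,e2=shot('side');P2=cloud('side',e2)[170:225,205:245].reshape(-1,3);c2=b2[170:225,205:245].reshape(-1,3).astype(int)
for n,p,cc in(('top',P,c),('side',P2,c2)):
    m=(cc[:,0]>cc[:,2]+60)&(p[:,2]>.008)&(p[:,2]<.09)
    for lo,hi in((.005,.03),(.03,.06),(.06,.09)):
        k=m&(p[:,2]>lo)&(p[:,2]<hi); 
        if k.sum()>5: print(n,lo,k.sum(),cv2.minAreaRect((p[k,:2]*1000).astype(np.float32)),p[k].min(0).round(3),p[k].max(0).round(3))
E
```

```text
clock: 27.62
tool_pos: [0.6307, -0.0259, 0.2663]
eef_rot: [0.728, 0.685, -0.002, -0.001]
contact_force: [-0.6, 1.8, 0.2]
opening: 0.648
finger_force: 0.0
clock 27.6167 pos [ 0.6307 -0.0259  0.2663] q7 -0.16 F [-0.6  1.8  0.2]
shift [-0.0495  0.0575  0.1461] rows 4 per row [-0.0124  0.0144  0.0365]
yaw -3.5 tilt [-0.0039 -0.001 ]
turn tool z -0.008 rows 1 each -0.0081
top 0.03 71 ((684.5575561523438, -81.10031127929688), (66.69898986816406, 33.45828628540039), 85.17035675048828) [ 0.666 -0.113  0.038] [ 0.704 -0.048  0.059]
top 0.06 147 ((684.8575439453125, -82.23143768310547), (45.848899841308594, 35.52067947387695), 83.6028823852539) [ 0.666 -0.106  0.061] [ 0.703 -0.058  0.074]
side 0.005 40 ((690.2611694335938, -51.042118072509766), (34.083641052246094, 21.721303939819336), 5.236276149749756) [ 0.674 -0.063  0.008] [ 0.708 -0.041  0.03 ]
side 0.03 78 ((690.0899047851562, -55.77635192871094), (34.06035232543945, 36.063682556152344), 3.5348877906799316) [ 0.674 -0.075  0.03 ] [ 0.708 -0.039  0.059]
side 0.06 73 ((688.2479858398438, -77.30543518066406), (34.01655960083008, 45.77214431762695), 7.267907619476318) [ 0.672 -0.101  0.06 ] [ 0.706 -0.054  0.074]
```

```bash
python3 -m inch '0.3 -0.0124 0.0149 0.01 0 0 0;0.3 -0.0124 0.0149 0.02 0 0 0;0.3 -0.0124 0.0144 0.03 0 0 0;0.3 -0.0124 0.0144 0.03 0 0 0;0.3 0 0 0.03 0 0 0;0.3 0 0 0 0 0 0;0.3 0 0 0 0 0 0'; python3 p.py .686 -.080 .047 -4
```

```text
clock: 28.25
tool_pos: [0.6854, -0.078, 0.1457]
eef_rot: [0.725, 0.688, -0.002, -0.002]
contact_force: [1.1, 0.4, 1.3]
opening: 0.652
finger_force: 0.0
clock 28.25 pos [ 0.6854 -0.078   0.1457] q7 -0.08 F [1.1 0.4 1.3]
shift [-0.002   0.0013  0.0987] rows 3 per row [-0.0007  0.0004  0.0329]
yaw -3.0 tilt [-0.0065  0.0006]
turn tool z 0.017 rows 1 each 0.0174
```

```bash
python3 -m inch '0.3 -0.002 0.0005 0.02 0 0 0.02;0.3 0 0 0.02 0 0 0;0.3 0 0 0.02 0 0 0;0.3 0 0 0.02 0 0 0;0.3 0 0 0.0175 0 0 0;0.3 0 0 0 0 0 0;0.3 0 0 0 0 0 0;-1 0 0 0 0 0 0;-1 0 0 0 0 0 0;-1 0 0 0 0 0 0;-1 0 0 0 0 0 0;-1 0 0 0 0 0 0;-1 0 0 0 0 0 0' 30; python3 p.py .686 -.080 .22 6.2
```

```text
clock: 29.33
tool_pos: [0.6887, -0.0806, 0.0523]
eef_rot: [0.733, 0.68, 0.001, 0.001]
contact_force: [-1.1, 0.3, 6.9]
opening: 0.386
finger_force: 29.8
clock 29.3333 pos [ 0.6887 -0.0806  0.0523] q7 -0.11 F [-1.1  0.3  6.9]
shift [ 0.0004 -0.0025 -0.1677] rows 5 per row [ 0.0001 -0.0005 -0.0335]
yaw -4.3 tilt [ 0.0017 -0.    ]
turn tool z -0.183 rows 2 each -0.0913
```

```bash
python3 -m inch '-1 0 0 -0.02 0 0 0;-1 0 0 -0.03 0 0 0;-1 0 0 -0.04 0 0 0;-1 0 0 -0.04 0 0 0;-1 0 0 -0.035 0 0 -0.0915;-1 0 0 0 0 0 -0.0915;-1 0 0 0 0 0 0;-1 0 0 0 0 0 0'; python3 p.py .428 .256 .22 6.2
python3 - <<'E'
from m import *
b2,e2=shot('side');p=cloud('side',e2)[100:225,190:260].reshape(-1,3);cc=b2[100:225,190:260].reshape(-1,3).astype(int)
m=(cc[:,0]>cc[:,2]+60)&(p[:,2]>.008)&(p[:,2]<.4)&(abs(p[:,0]-.688)<.08)&(abs(p[:,1]+.08)<.08)
print(m.sum(),np.percentile(p[m],[2,98],axis=0).round(3))
E
```

```text
clock: 30.0
tool_pos: [0.6869, -0.0806, 0.2151]
eef_rot: [0.669, 0.744, -0.001, -0.001]
contact_force: [-0.8, 0.4, -2.1]
opening: 0.386
finger_force: 29.8
clock 30.0 pos [ 0.6869 -0.0806  0.2151] q7 0.06 F [-0.8  0.4 -2.1]
shift [ 0.3621 -0.2219 -0.0041] rows 10 per row [ 0.0362 -0.0222 -0.0004]
yaw 6.1 tilt [-0.0024  0.0004]
turn tool z -0.002 rows 1 each -0.0022
229 [[ 0.67  -0.093  0.168]
 [ 0.707 -0.044  0.244]]
```

```bash
python3 -m inch '-1 0 0 -0.04 0 0 0;-1 0 0 -0.03 0 0 0;-1 0.0362 -0.022 0 0 0 0;-1 0.0362 -0.022 0 0 0 0;-1 0.0362 -0.022 0 0 0 0;-1 0.0362 -0.022 0 0 0 0;-1 0.0362 -0.022 0 0 0 0;-1 0.0362 -0.022 0 0 0 0;-1 0.0362 -0.022 0 0 0 0;-1 0.0362 -0.022 0 0 0 0;-1 0.0362 -0.022 0 0 0 0;-1 0.03 -0.018 0 0 0 0;-1 0 0 0 0 0 0;-1 0 0 0 0 0 0'; python3 p.py .4285 .254 .15 6.2
```

```text
clock: 31.22
tool_pos: [0.4362, 0.2466, 0.2847]
eef_rot: [0.666, 0.746, -0.001, -0.001]
contact_force: [1.2, -0.8, -3.0]
opening: 0.384
finger_force: 29.8
clock 31.2167 pos [0.4362 0.2466 0.2847] q7 -0.6 F [ 1.2 -0.8 -3. ]
shift [ 0.0083 -0.0063  0.1347] rows 4 per row [ 0.0021 -0.0016  0.0337]
yaw 6.5 tilt [-0.0033 -0.001 ]
turn tool z 0.004 rows 1 each 0.0045
```

```bash
python3 -m inch '-1 0.0083 -0.0063 0.03 0 0 0;-1 0 0 0.03 0 0 0;-1 0 0 0.03 0 0 0;-1 0 0 0 0 0 0;-1 0 0 0 0 0 0;-1 0 0 0 0 0 0'; python3 p.py .4285 .254 .101 6.2
python3 - <<'E'
from m import *
c_,s=np.cos(.108),np.sin(.108); Rm=np.array([[c_,s],[-s,c_]])
b,e=shot('side'); a,d=shot('top')
S=b[190:300,240:345]; save(S,'s7.png',None,5.4)
p=cloud('side',e)[190:310,240:345].reshape(-1,3); c=b[190:310,240:345].reshape(-1,3).astype(int)
t=np.c_[(p[:,:2]*1000-[451,206])@Rm.T,p[:,2]*1000]
m=(c[:,0]>c[:,2]+70)&(c[:,1]>c[:,2]+50)&(t[:,2]>100)&(t[:,2]<250)&(abs(t[:,0])<80)&(abs(t[:,1])<120)
for lo in range(120,220,15):
  k=m&(t[:,2]>lo)&(t[:,2]<=lo+15)
  if k.sum()>3: print(lo,k.sum(),np.percentile(t[k],[3,97],axis=0).round(1).tolist())
w=(np.ptp(c,1)<30)&(c.mean(1)>110)&(abs(t[:,0])<64)&(t[:,1]>85)&(t[:,1]<112)&(t[:,2]>60)&(t[:,2]<85);print('endwall',np.percentile(t[w],[3,97],axis=0).round(1).tolist())
E
```

```text
clock: 31.72
tool_pos: [0.4325, 0.2518, 0.1967]
eef_rot: [0.669, 0.744, 0.0, 0.0]
contact_force: [0.7, 1.1, -2.6]
opening: 0.387
finger_force: 29.8
clock 31.7167 pos [0.4325 0.2518 0.1967] q7 -0.65 F [ 0.7  1.1 -2.6]
shift [ 0.0026 -0.0038  0.0957] rows 3 per row [ 0.0009 -0.0013  0.0319]
yaw 6.1 tilt [0.0009 0.    ]
turn tool z -0.002 rows 1 each -0.0021
135 6 [[-16.4, 76.1, 147.1], [-2.3, 84.0, 149.7]]
150 39 [[-25.5, 74.2, 151.1], [5.0, 82.1, 164.8]]
165 43 [[-26.0, 72.3, 166.3], [5.3, 82.8, 179.0]]
180 60 [[-26.1, 64.1, 181.3], [5.8, 81.9, 194.2]]
195 104 [[-29.2, 34.7, 195.9], [5.7, 72.4, 209.8]]
210 47 [[-27.5, 32.7, 210.1], [6.6, 65.0, 217.6]]
endwall [[-50.9, 89.4, 60.9], [56.1, 105.7, 79.6]]
```

View pics/s7.png

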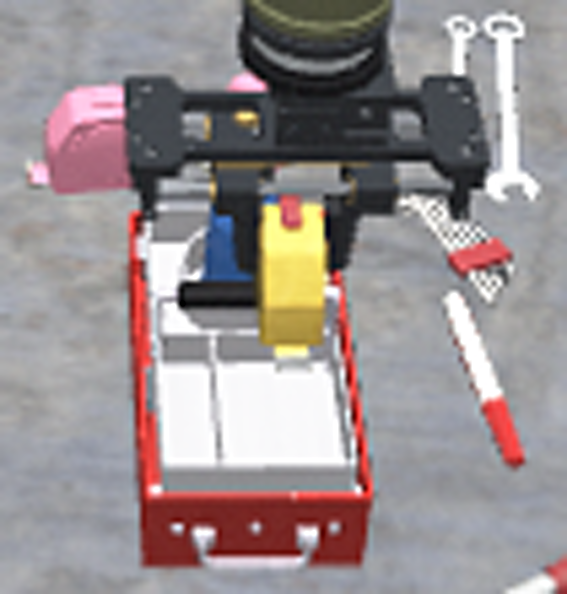

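The tape hangs upright over the wide lane, which is the right-hand lane at (290,410). The bottle stands in the ring behind the handle. I lower the tape with a 5 mm shift toward the case end.

```bash
python3 -m inch '-1 0.005 -0.0038 0.01 0 0 0;-1 0 0 0.02 0 0 0;-1 0 0 0.02 0 0 0;-1 0 0 0.02 0 0 0;-1 0 0 0.012 0 0 0;-1 0 0 0.006 0 0 0;-1 0 0 0.004 0 0 0;-1 0 0 0 0 0 0;-1 0 0 0 0 0 0;-1 0 0 0 0 0 0'; python3 p.py .4285 .257 .0995 6.2
```

```text
clock: 32.65
tool_pos: [0.4277, 0.2574, 0.105]
eef_rot: [0.668, 0.744, 0.001, 0.0]
contact_force: [1.0, 1.1, -2.0]
opening: 0.386
finger_force: 29.8
clock 32.65 pos [0.4277 0.2574 0.105 ] q7 -0.7 F [ 1.   1.1 -2. ]
shift [-0.0004  0.0007  0.0055] rows 1 per row [-0.0004  0.0007  0.0055]
yaw 6.2 tilt [0.0017 0.0012]
turn tool z 0.0 rows 1 each 0.0001
```

```bash
python3 -m inch '-1 0 0 0.002 0 0 0;-1 0 0 0.0015 0 0 0;-1 0 0 0.001 0 0 0;-1 0 0 0 0 0 0;-1 0 0 0 0 0 0'; python3 p.py .4285 .257 .0995 6.2
```

```text
clock: 33.07
tool_pos: [0.427, 0.2569, 0.0995]
eef_rot: [0.668, 0.744, -0.0, -0.0]
contact_force: [0.2, 0.8, -2.0]
opening: 0.382
finger_force: 29.8
clock 33.0667 pos [0.427  0.2569 0.0995] q7 -0.7 F [ 0.2  0.8 -2. ]
shift [-0.0001  0.0015 -0.    ] rows 1 per row [-0.0001  0.0015 -0.    ]
yaw 6.2 tilt [-0.0001 -0.0001]
turn tool z 0.0 rows 1 each 0.0004
```

```bash
python3 -m inch '-1 0 0 0.001 0 0 0;-1 0 0 0.0005 0 0 0;-1 0 0 0 0 0 0;-1 0 0 0 0 0 0;-1 0 0 0 0 0 0' | grep -E 'pos|force'; python3 -m inch '-1 0 0 0.001 0 0 0;-1 0 0 0 0 0 0;-1 0 0 0 0 0 0;-1 0 0 0 0 0 0'| grep -E 'pos|force'
```

```text
tool_pos: [0.427, 0.257, 0.0992]
contact_force: [-2.7, -0.9, 11.9]
finger_force: 29.8
tool_pos: [0.4268, 0.257, 0.099]
contact_force: [-4.7, -1.5, 19.4]
finger_force: 29.9
```

```bash
python3 -m inch '-1 0 0 -0.0015 0 0 0;-1 0 0 0 0 0 0;0.2 0 0 0 0 0 0;0.2 0 0 0 0 0 0;0.2 0 0 0 0 0 0;0.2 0 0 0 0 0 0;0.2 0 0 -0.02 0 0 0;0.2 0 0 -0.03 0 0 0;0.2 0 0 -0.03 0 0 0;0.2 0 0 -0.03 0 0 0;0.2 0 0 -0.03 0 0 0;0.2 0 0 -0.03 0 0 0;0.2 0 0 0 0 0 0;0.2 0.035 0.01 0 0 0 0;0.2 0.035 0.01 0 0 0 0;0.2 0.035 0.01 0 0 0 0;0.2 0.035 0.01 0 0 0 0;0.2 0.035 0.01 0 0 0 0;0.2 0 0 0 0 0 0;0.2 0 0 0 0 0 0' | grep -E 'pos|force|open'
cat > v.py <<'E'
from m import *
c_,s=np.cos(.108),np.sin(.108); Rm=np.array([[c_,s],[-s,c_]])
b,e=shot('side'); a,d=shot('top')
for n,im,dd,B in(('side',b,e,(235,170,350,310)),('top',a,d,(125,180,230,265))):
    p=cloud(n,dd)[B[1]:B[3],B[0]:B[2]].reshape(-1,3); c=im[B[1]:B[3],B[0]:B[2]].reshape(-1,3).astype(int)
    t=np.c_[(p[:,:2]*1000-[451,206])@Rm.T,p[:,2]*1000]; I=(abs(t[:,0])<70)&(abs(t[:,1])<115)&(t[:,2]<200)
    M={'tape':(c[:,0]>c[:,2]+70)&(c[:,1]>c[:,2]+50)&(t[:,2]>55),'bottle':(c[:,2]>c[:,0]+50)&(t[:,2]>55),'bar':(c.max(1)<60)&(abs(t[:,1])<14)&(t[:,2]>95)&(t[:,2]<120),
       'rim-':(np.ptp(c,1)<30)&(c.mean(1)>110)&(t[:,1]<-97)&(t[:,2]>70)&(t[:,2]<85),'rim+':(np.ptp(c,1)<30)&(c.mean(1)>110)&(t[:,1]>97)&(t[:,2]>70)&(t[:,2]<85)}
    for k,m in M.items():
        m=m&I
        if m.sum()>5: print(n,k,m.sum(),np.percentile(t[m],[2,50,98],axis=0).round(1).tolist())
    if n=='side':
        m=M['tape']&I
        for lo in(60,80,100): 
            k=m&(t[:,2]>lo)&(t[:,2]<lo+20)&(t[:,1]>65); print(' tape x at z',lo,k.sum(),np.percentile(t[k,0],[3,97]).round(1))
st()
E
python3 v.py
```

```text
tool_pos: [0.4566, 0.4383, 0.2669]
contact_force: [-0.8, -0.7, 0.3]
opening: 0.603
finger_force: 0.0
side tape 159 [[-30.4, 37.2, 61.0], [-10.1, 76.1, 100.0], [0.7, 87.4, 116.5]]
side bar 10 [[30.6, 4.6, 103.4], [37.0, 7.2, 108.6], [43.2, 10.2, 114.0]]
side rim- 13 [[38.5, -103.7, 70.3], [48.7, -101.1, 74.1], [55.8, -98.1, 79.0]]
side rim+ 73 [[-50.2, 98.3, 70.1], [-1.5, 102.6, 74.3], [56.5, 106.6, 80.8]]
 tape x at z 60 35 [-25.5  -0.2]
 tape x at z 80 42 [-17.9   0.6]
 tape x at z 100 45 [-22.6   0.8]
top tape 214 [[-36.1, 17.6, 84.1], [-20.5, 44.4, 111.0], [-4.3, 83.3, 119.1]]
top bottle 118 [[-24.5, -74.5, 126.1], [-5.9, -58.9, 136.7], [13.2, -33.3, 157.5]]
top bar 41 [[-37.8, -5.7, 110.0], [7.1, -2.8, 114.2], [34.0, 2.6, 119.0]]
top rim- 39 [[-53.9, -104.4, 70.6], [4.4, -103.3, 77.9], [54.4, -99.0, 80.6]]
top rim+ 41 [[-51.4, 97.3, 71.2], [-4.6, 101.3, 76.7], [52.3, 103.7, 81.7]]
35.5833 [0.4578 0.4348 0.2675] [[-0.108, 0.994, -0.001], [0.994, 0.108, -0.003], [-0.002, -0.001, -1.0]] 0.600987513893334
```

```bash
python3 -c "
from plant import r
print(r.finish_job())"
```

```text
the job is handed in; nothing more can be done
None
```

I packed the case and handed the job in at about 35.6 s. My last camera measurements put every part within its limits, but the hand-in gave no verdict.

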